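Seal the resin specimen in the dry case

TASK

Lay the resin-cast specimen flat on the tray of the open dark grey case, between the two low ribs, then swing the lid shut and press it down against its seal until the spring latch at the front has caught and holds the lid by itself. Do not force it: the case breaks where the robot presses on it with more than 30 N. Leave the other things on the worktop where they are.

Things in the scene. Friction and masses are not known exactly. Their poses are not given: they have to be found in the camera images.
- case: dark grey plastic dry-storage case, fixed to the worktop, 120 (x) x 160 (y) x 60 mm high, walls 5 mm; origin under its centre on the worktop, z up, -x is its front with the steel latch, +x its back with the hinge
- tray (a point): middle of the case's inner floor (inside 110 x 150 mm), 25 mm above the worktop, axes as the case's. Two black ribs (4 mm thick, 60 mm long along y, 8 mm high) stand on it, inner faces 41 mm before and behind this point: the specimen's 74 mm length goes between them, along the case's x
- lid (a joint): angle of the aluminium lid about its hinge, rad: 0 = level and closed at the nominal latch height, grows as it opens, about 1.75 = standing open, leaning back; stops at -0.09 and 1.9. The stiff hinge (0.17 N m) keeps the lid where it is left. Latched, it reads between -0.045 and 0.045 depending on how the latch was set
- lid_hinge (a point): middle of the lid's hinge axis, which runs along the case's y: 63 mm behind the case's origin and 70 mm above the worktop
- lid_edge (a point): middle of the lid's free front edge, 131 mm from the hinge axis, at half the lid's thickness. The lid is a plate 127 x 160 x 8 mm, its mid-plane through the hinge axis; in the middle a steel tongue 24 mm wide goes on to 141 mm from the axis and enters the latch
- lid_pad (a point): middle of the outer face of the round rubber press pad (28 mm across, 4 mm high) on the lid's outer side, 108 mm from the hinge axis and 8 mm outward of the lid's mid-plane; z points out of the lid's outer face (up when closed): the place to press
- bolt (a joint): how far the latch's sprung bevelled bolt is pushed back, m: 0 = fully forward. The lid's tongue pushes it back about 0.004 on the way down; once the tongue is underneath it springs forward to 0: the catch. Pressing the pad to the catch takes 5 to 15 N; 1 mm lower the tongue meets a stiff rubber stop (14 N per mm). Without the catch the lid comes up again
- resin_specimen: the specimen to store: a pale translucent rectangular resin block with an ore slice cast in, 50 (x) x 74 (y) x 20 mm, 0.11 kg, loose on the worktop; origin at the middle of its underside
- ore_specimen: bystander, loose: bare cut ore piece with bevelled corners, dark, opaque, 48 x 72 x 21 mm; origin at the middle of its underside. It, the resin specimen and the steel block may lie in any of three places
- rust_block: bystander, loose: rusty steel block 58 x 84 x 17 mm; origin at the middle of its underside
- vial: bystander, loose: small glass vial 24 mm across and 57 mm high with a pale cap, standing; origin at the middle of its underside
- crucible: bystander, loose: pale crucible 46 mm across and 36 mm high; origin at the middle of its underside
- tape_roll: bystander, loose: roll of tape 96 mm across and 24 mm high, lying flat; origin at the middle of its underside
- latch (a point): nominal middle of the latch, on the case's front, 85 mm before the case's origin, 75 mm above the worktop. The latch is a dark steel bracket 32 mm wide, reaching 105 mm before the origin and about 87 mm high. Somebody has set its true height anywhere within 5.5 mm above or below nominal; no reading gives that height
- seal_top (a point): nominal top of the soft black rubber seal along the front rim, 57 mm before the case's origin, 74 mm above the worktop; it yields up to 15 mm, 3 N at first touch and 0.85 N more per mm, and pushes an unlatched lid up
Not all that is in view belongs to the job. Leave any turquoise look-alike of the resin_specimen alone.

How it is judged:
On the way, in this order (a step that is already met when the one before it is completed fails the run):
1. the resin specimen lies flat on the tray between the ribs, let go (z of resin_specimen in the frame of tray between -0.003 and 0.004 m and x of resin_specimen in the frame of tray between -0.01 and 0.01 m and y of resin_specimen in the frame of tray between -0.04 and 0.04 m and contact force between the fingers and resin_specimen below 0.1 N), for 0.2 s.
2. the lid is swung down to the seal (value of joint lid below 0.2 rad).
At the end, for the whole second after the job is handed in: The resin specimen lies flat on the tray between the ribs (within 10 mm of the tray's middle along the case's x, 40 mm along y); the lid is below 0.055 rad with the bolt sprung forward over its tongue (less than 1.5 mm back), held against the seal by the latch alone (value of joint lid below 0.055 rad and value of joint bolt below 0.0015 m and z of resin_specimen in the frame of tray between -0.003 and 0.004 m and x of resin_specimen in the frame of tray between -0.01 and 0.01 m and y of resin_specimen in the frame of tray between -0.04 and 0.04 m); the robot touches nothing.
It fails at once if the robot presses on the case or any part of it with more than 30 N (contact force between any of the fingers, the arm and case above 30 N).
It fails at once if a bystander is moved by more than 30 mm (distance of any of ore_specimen, rust_block, vial, crucible, tape_roll from where it was at the start of the episode above 0.03 m).
It also fails if it takes over 64 s, if anything falls off the work surface, if the arm or the gripper's body presses on something with over 40 N, if the wrist force passes 120 N, or if a joint passes its speed limit or range.

ROBOT

A 7-joint arm with a two-finger parallel gripper is mounted at the origin on a cart in front of the work surface, level with it; the furniture and walls round the work are solid. World frame = base frame: x ahead of the robot, y to its left, z up, the work surface at z = 0. Lengths are in m, angles in rad, forces in N, time in s.
With the tool pointing down it reaches from about 0.425 to 0.925 m from the base axis. Payload 6.8 kg.
Tool frame: the origin (TCP) lies midway between the tips of the shut fingers; the grasp point (between the pads) lies r.grasp_offset behind it (r.grasp_offset is the distance from the TCP to the grasp point, in m); z points along the fingers, y is the direction in which the jaws open and shut (so a half turn about z gives the same grasp; the last joint's range is limited). The gripper opens to 85 mm and grips with 20 to 120 N. Pads are 22 mm wide; open, the fingers measure 114 mm over their backs; the gripper's body (76 mm by 85 mm) begins 54 mm behind the grasp point. The pads swing forward as they close: fully open they stand 13 mm farther back than shut.
Start: joints at [-0.108, 0.477, 0.022, 1.555, -0.011, 1.109, -0.083], TCP at [0.675, 0, 0.231] pointing down, gripper open.
Joint ranges: [-2.96, 2.96], [-0.34, 2.1], [-1.41, 1.46], [0.24, 2.44], [-1.37, 4.51], [0.17, 1.92], [-2.96, 2.96]. Speed limits (rad/s): [2.39, 2.39, 3.14, 3.14, 3.14, 3.14, 3.14].

INTERFACE

Orientations are given as a rotation vector (axis times angle).
In Python, from bench import r gives the robot as it stands. The module is installed in compiled form; this text tells all that it offers.
- The arm moves only by the tool send_rows, never from a script. Its argument "moves" is one flat list of numbers, 4 for each row, row after row: the shift along the tool's x, y, z in mm, then the turn about the tool's z in degrees. A call has 1 to 8 rows; each row is the pose to reach, as a shift and turn from the pose commanded when the call began, along the tool's axes at that moment; what a row does not reach only later rows make up. A row lasts 1/8 s, in which the tool goes at most 62.5 mm and 10.7 degrees, less where a joint would pass 70% of its speed; a pose out of reach is approached as far as the arm can. A call with a gripper value outside its range is refused whole. "hand" is the closure, from 0 (fully open) to 1 (shut), set as the call begins (left out, the last holds). The fingers move at their own pace and stop on an object; "newtons" is the grip in N (left out, the last holds). Time passes only in rows, so rows that repeat a pose let the fingers close. It gives the time, the measured TCP pose, the force and the opening at its end, in the units of the state.
- r.get_obs(): the state, without advancing time (a new reading comes with each control period).
- r.grab_frame(name): name is "scene" or "side" or "wrist"; returns a dict with "img" (384x512x3 uint8, red, green, blue), "mtx" (3x3 intrinsics, pixels), "world_to_cam" (4x4, takes a point from world to camera coordinates). Camera axes: x right, y up, looking along -z (the intrinsics and any distortion apply to the point x, -y, -z); pixel columns grow to the right and rows downward; lengths in m; the calibration is good to about 2 mm. A picture is of the moment at which its call begins. There is no depth.
- r.hand_in(): hands the job in, once; it reports no verdict.
The state is a dict: "clock": time; "joints": joint angles; "qvel": joint speeds; "tau": joint torques, N m; "tcp_pos": TCP position; "orientation": TCP orientation; "contact_force": force on the tool from outside, world axes, zero at the start; "moment": the same for the moment, N m; "grip_width": finger opening in m.
Only numpy, scipy, OpenCV 4.12 (cv2) and the standard library are available. Lean on these libraries where they do the work, as an engineer would, in place of code of your own. Each camera call takes 0.05 s, during which the arm holds its last target.

## Working session

There is one attempt and no reset: what is moved stays moved. The work goes in short steps, Python scripts to look and compute and a tool call to move; the robot and the scene stay as the last step left them, time stands still between calls to the robot, and variables do not carry over. Pictures are saved under pics/ and viewed, and the job is handed in when it is done.

Besides the shell and the picture viewer there is one more tool, called after "Call:" by a JSON object that holds its "api" and its "payload", one argument or row to a line. send_rows: Moves the arm, as the interface text tells. Its arguments: {"type":"object","properties":{"moves":{"type":"array"},"hand":{"type":"number"},"newtons":{"type":"number"}},"required":["moves"]}

```bash
mkdir -p pics; python3 - <<'E'
from bench import r
import cv2, numpy as np
o=r.get_obs();print({k:np.round(v,4) for k,v in o.items()}, r.grasp_offset)
for n in("scene","side","wrist"):
    f=r.grab_frame(n);cv2.imwrite(f"pics/{n}0.png",f["img"][:,:,::-1]);print(n,np.round(f["mtx"],1).tolist(),np.round(f["world_to_cam"],3).tolist(),f.keys())
    np.savez(f"{n}0.npz",**f)
E
```

```text
{'clock': np.float64(0.0), 'joints': array([-0.1081,  0.4778,  0.0223,  1.5565, -0.0115,  1.1093, -0.0831]), 'qvel': array([-0.0002, -0.0004,  0.0018,  0.001 ,  0.0001,  0.0016, -0.0015]), 'tau': array([-1.00000e-04, -5.96442e+01,  1.60770e+00, -2.81197e+01,
        1.25000e-02,  9.30000e-03,  0.00000e+00]), 'tcp_pos': array([ 0.6744, -0.    ,  0.2303]), 'orientation': array([-2.2205e+00, -2.2206e+00,  2.2000e-03]), 'contact_force': array([-0.1075,  0.3894, -0.2077]), 'moment': array([-0.0015,  0.0359, -0.0119]), 'grip_width': np.float64(0.0855)} 0.0187
scene [[388.7, 0.0, 250.5], [0.0, 388.7, 200.0], [0.0, 0.0, 1.0]] [[0.566, -0.825, -0.011, -0.263], [0.336, 0.219, 0.916, -0.272], [-0.753, -0.522, 0.401, -0.853], [0.0, 0.0, 0.0, 1.0]] dict_keys(['img', 'mtx', 'world_to_cam'])
side [[359.1, 0.0, 251.0], [0.0, 359.1, 185.4], [0.0, 0.0, 1.0]] [[0.979, -0.203, 0.007, -0.507], [0.12, 0.607, 0.786, -0.162], [-0.163, -0.769, 0.618, -0.865], [0.0, 0.0, 0.0, 1.0]] dict_keys(['img', 'mtx', 'world_to_cam'])
wrist [[316.2, 0.0, 254.8], [0.0, 316.2, 192.4], [0.0, 0.0, 1.0]] [[1.0, 0.001, -0.001, -0.675], [-0.001, 0.954, -0.299, 0.039], [0.001, 0.299, 0.954, -0.38], [0.0, 0.0, 0.0, 1.0]] dict_keys(['img', 'mtx', 'world_to_cam'])
```

View pics/scene0.png

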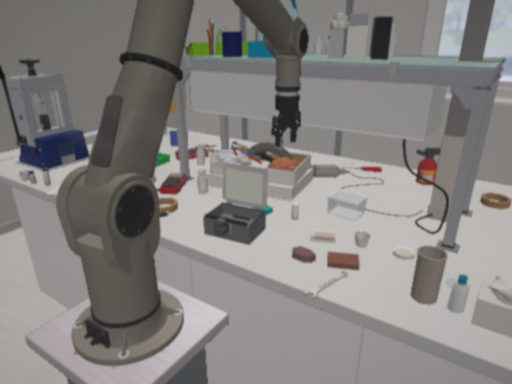

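View pics/side0.png

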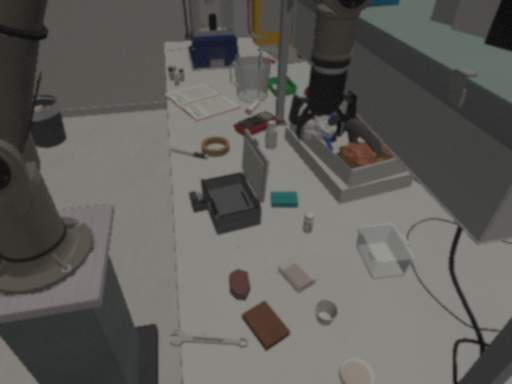

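View pics/wrist0.png

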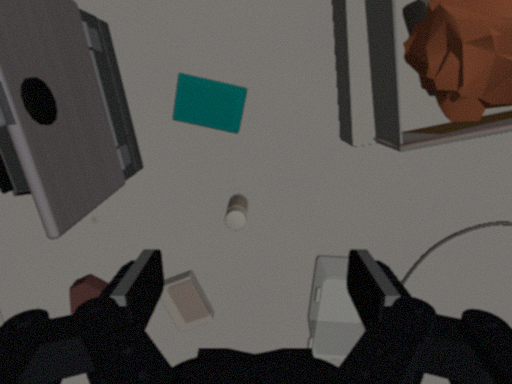

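```bash
cat > h.py <<'E'
import numpy as np, cv2
def ray(f,u,v):
    M=f["mtx"];W=f["world_to_cam"];d=np.linalg.inv(M)@[u,v,1];d=np.array([d[0],-d[1],-d[2]])
    R=W[:3,:3];return -R.T@W[:3,3], R.T@d
def onz(f,u,v,z):
    c,d=ray(f,u,v);return c+d*(z-c[2])/d[2]
def proj(f,P):
    p=f["world_to_cam"][:3,:3]@np.asarray(P,float)+f["world_to_cam"][:3,3];q=f["mtx"]@[p[0],-p[1],-p[2]];return q[:2]/q[2]
def crop(f,x0,y0,x1,y1,s,name):
    cv2.imwrite(name,cv2.resize(f["img"][y0:y1,x0:x1,::-1],None,fx=s,fy=s,interpolation=cv2.INTER_CUBIC))
E
python3 - <<'E'
from h import *
s=np.load("side0.npz");crop(s,170,120,340,300,4,"pics/sidecrop.png")
w=np.load("wrist0.npz");crop(w,60,230,260,384,3,"pics/wcrop.png")
s=np.load("scene0.npz");crop(s,190,150,390,290,4,"pics/scenecrop.png")
E
```

```text
(no output)
```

View pics/sidecrop.png

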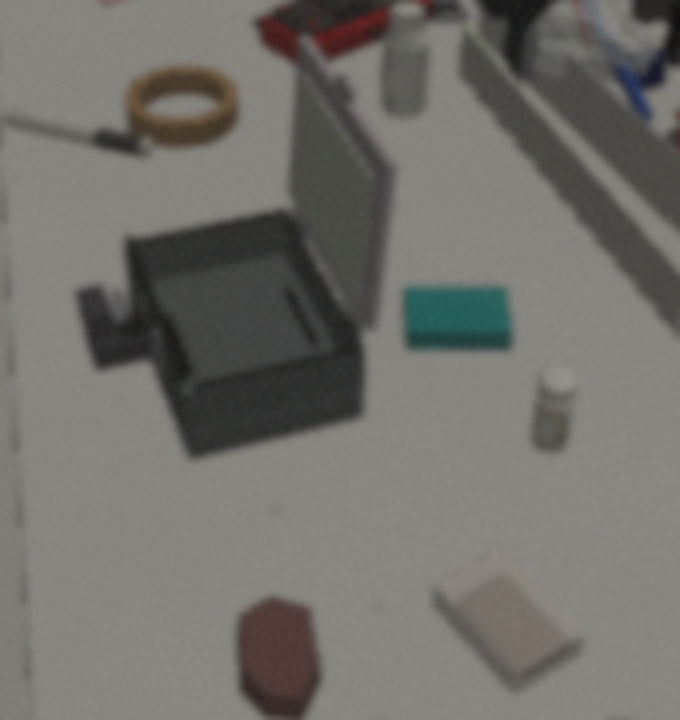

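View pics/wcrop.png

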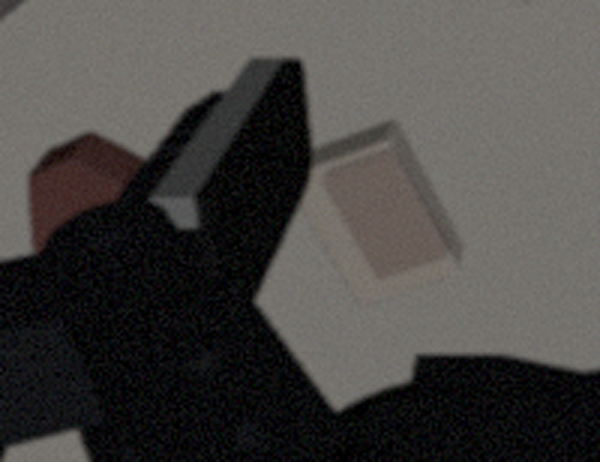

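View pics/scenecrop.png

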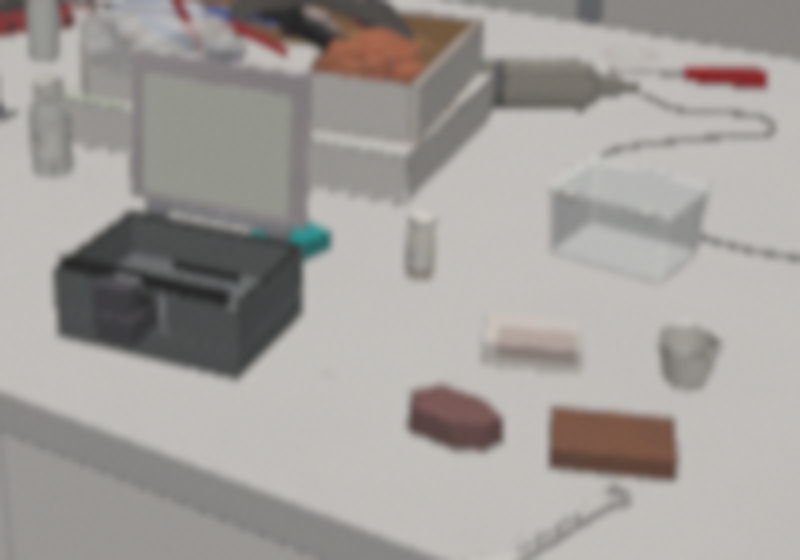

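```bash
cat > fit.py <<'E'
from h import *
from scipy.optimize import least_squares
s=np.load("side0.npz");w=np.load("wrist0.npz");c=np.load("scene0.npz")
S=lambda p:(170+p[0]/4,120+p[1]/4); W=lambda p:(60+p[0]/3,230+p[1]/3); C=lambda p:(190+p[0]/4,150+p[1]/4)
def fit(obs,x0):
    def P(x,l):
        a=x[2];return [x[0]+np.cos(a)*l[0]-np.sin(a)*l[1],x[1]+np.sin(a)*l[0]+np.cos(a)*l[1],l[2]]
    def res(x): return np.concatenate([proj(f,P(x,l))-uv for f,uv,l in obs])
    q=least_squares(res,x0,loss="soft_l1");print(np.round(q.x,4),np.degrees(q.x[2]));print(np.round(res(q.x).reshape(-1,2),1).tolist());return q.x,P
if __name__=="__main__":
    # case
    o=[(s,S((128,240)),(-.06,.08,.06)),(s,S((290,210)),(.06,.08,.06)),(s,S((362,350)),(.06,-.08,.06)),
       (s,S((193,457)),(-.06,-.08,0)),(s,S((362,415)),(.06,-.08,0)),
       (c,C((238,378)),(-.06,-.08,0)),(c,C((60,333)),(-.06,.08,0)),(c,C((300,315)),(.06,-.08,0)),(c,C((302,252)),(.06,-.08,.06)),(c,C((60,262)),(-.06,.08,.06))]
    xc,P=fit(o,[.45,0,0])
    # specimen: L=74 along local y
    a,b=.025,.037
    o=[(s,S((435,590)),(-a,b,.02)),(s,S((490,553)),(a,b,.02)),(s,S((582,642)),(a,-b,.02)),(s,S((515,680)),(-a,-b,.02)),
       (w,W((388,143)),(a,b,.02)),(w,W((360,298)),(-a,-b,.02)),(w,W((318,163)),(-a,b,.02)),(w,W((395,122)),(a,b,0)),(w,W((462,258)),(a,-b,.02))]
    xs,_=fit(o,[.6,-.13,.5])
    np.savez("fit.npz",xc=xc,xs=xs)
    for f,n,(x0,y0,x1,y1),k in((s,"side",(170,120,340,300),4),(c,"scene",(190,150,390,290),4),(w,"wrist",(60,230,260,384),3)):
        im=cv2.resize(f["img"][y0:y1,x0:x1,::-1],None,fx=k,fy=k,interpolation=cv2.INTER_CUBIC)
        im=np.clip(im.astype(int)*3//2,0,255).astype(np.uint8)
        for x,(A,B,H) in((xc,(.06,.08,.06)),(xs,(a,b,.02))):
            for z in(0,H):
                q=np.array([(proj(f,P(x,(i*A,j*B,z)))-[x0,y0])*k for i,j in((1,1),(1,-1),(-1,-1),(-1,1))])
                cv2.polylines(im,[q.astype(int)],True,(0,255,0) if z else (0,0,255),1)
        cv2.imwrite(f"pics/ov_{n}.png",im)
E
python3 fit.py
```

```text
[0.4739 0.0635 0.118 ] 6.7620318342825785
[[-0.4, -0.3], [0.3, -0.7], [1.2, -0.3], [-1.4, 0.3], [0.6, 0.5], [-0.4, 0.5], [-0.6, 0.3], [1.5, -0.6], [1.1, -1.6], [-1.8, 0.9]]
[ 0.5819 -0.1917  0.391 ] 22.404447774640293
[[-1.0, -1.5], [2.3, -1.8], [0.9, -2.3], [0.1, -1.1], [0.0, -0.3], [0.1, 4.1], [-11.4, 5.8], [0.6, -1.6], [-0.6, 5.9]]
```

View pics/ov_side.png

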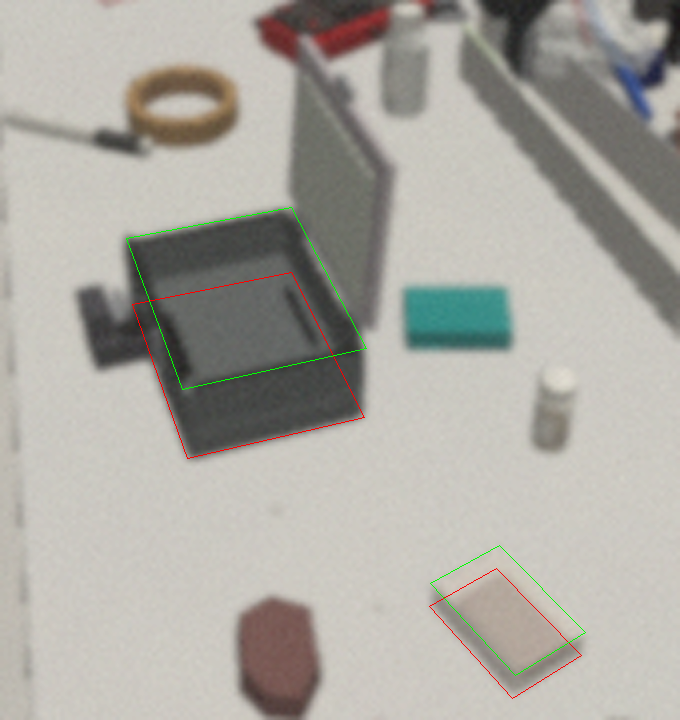

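View pics/ov_wrist.png

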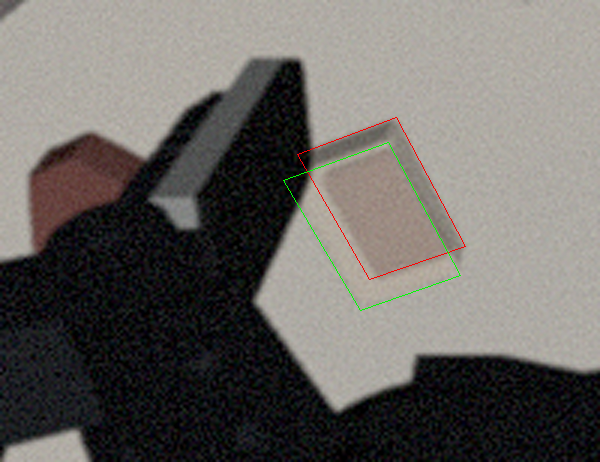

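View pics/ov_scene.png

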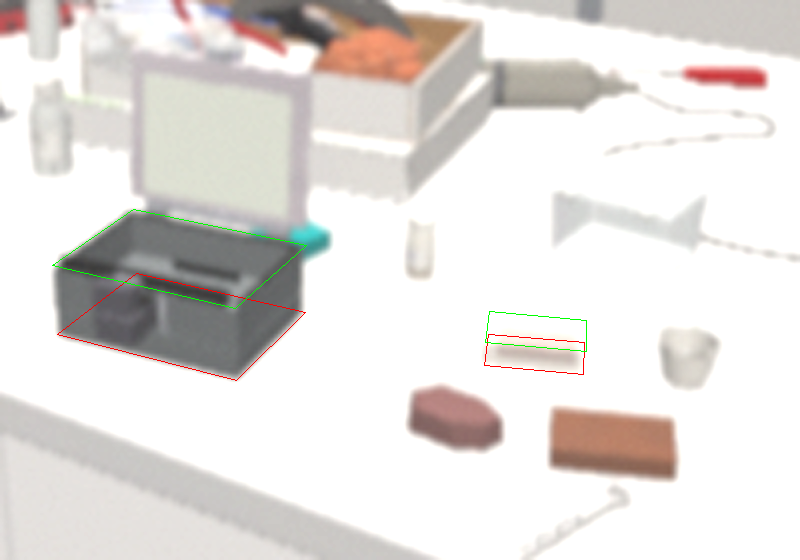

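```bash
python3 - <<'E'
from fit import *
for p in((272,597),(310,605),(320,655),(305,705),(240,680),(240,620)):print("ore",onz(s,*S(p),.021))
for n,p,z in(("vial",(552,445),0),("crucBase",(326,322),0),("rust",(265,303),.017),("rust",(288,326),.017)):print(n,onz(s,*(S(p) if n=="vial" else p),z))
print(onz(s,*S((500,598)),.02))
E
```

```text
ore [ 0.45477171 -0.15917425  0.021     ]
ore [ 0.47453619 -0.16881411  0.021     ]
ore [ 0.47330338 -0.20262432  0.021     ]
ore [ 0.45937237 -0.23171016  0.021     ]
ore [ 0.42859188 -0.20981025  0.021     ]
ore [ 0.4347351  -0.17125899  0.021     ]
vial [ 0.65601547 -0.05765515  0.        ]
crucBase [ 0.60873058 -0.30882574  0.        ]
rust [ 0.49471392 -0.2525309   0.017     ]
rust [ 0.52682152 -0.31132804  0.017     ]
[ 0.58011006 -0.18428179  0.02      ]
```

Call:
{"api": "send_rows", "payload": {
  "moves": [-25, -12, 10, -3, -50, -24, 25, -6, -75, -36, 40, -9, -100, -48, 55, -12, -125, -60, 70, -15, -150, -72, 85, -18, -175, -84, 100, -20, -193, -92, 100, -22]
}}

```text
clock: 1.15
tcp_pos: [0.5811, -0.1942, 0.1296]
orientation: [-1.755, -2.602, 0.002]
contact_force: [0.7, -0.2, -0.1]
grip_width: 0.0851
```

```bash
python3 - <<'E'
from bench import r
from h import *
o=r.get_obs();print({k:np.round(o[k],4) for k in("clock","tcp_pos","orientation","contact_force","joints")})
f=r.grab_frame("wrist");np.savez("wrist1.npz",**f);crop(f,0,0,512,384,1.5,"pics/w1.png")
E
```

```text
{'clock': np.float64(1.15), 'tcp_pos': array([ 0.5811, -0.1942,  0.1296]), 'orientation': array([-1.7553e+00, -2.6020e+00,  2.5000e-03]), 'contact_force': array([ 0.7486, -0.1518, -0.0846]), 'joints': array([ 0.2448,  0.487 , -0.0321,  1.7961,  0.0203,  0.862 ,  0.587 ])}
```

View pics/w1.png

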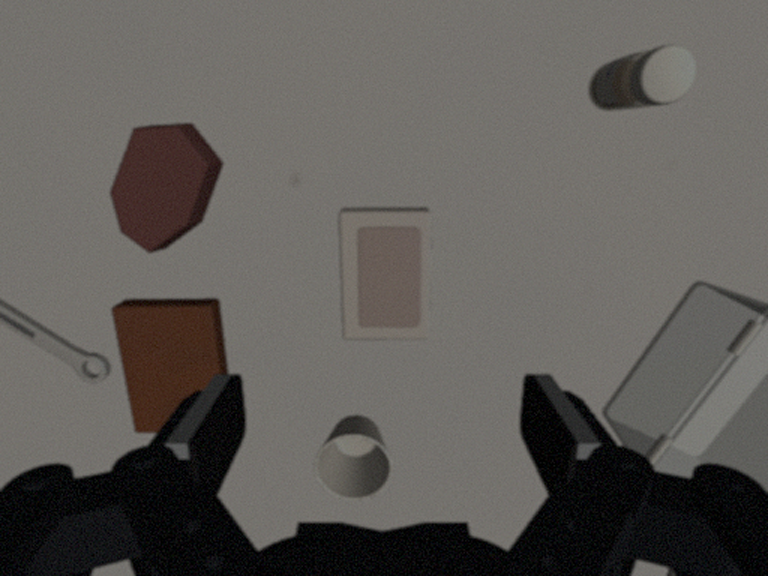

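```bash
python3 - <<'E'
from h import *
from scipy.spatial.transform import Rotation as R
f=np.load("wrist1.npz")
for p in((340,212),(430,212),(430,338),(343,338)):print(onz(f,p[0]/1.5,p[1]/1.5,.02))
c=onz(f,386/1.5,275/1.5,.02);print("c",c)
for p in((218,298),(228,385),(222,165)):print("by",onz(f,p[0]/1.5,p[1]/1.5,.018))
T=R.from_rotvec([-1.7553,-2.602,.0025]).as_matrix();print("tool shift",T.T@(c-[.5811,-.1942,.1296])*1000)
E
```

```text
[ 0.54537048 -0.16515643  0.02      ]
[ 0.58970995 -0.14720061  0.02      ]
[ 0.61890308 -0.21357411  0.02      ]
[ 0.57239092 -0.23245085  0.02      ]
c [ 0.58115135 -0.18817089  0.02      ]
by [ 0.49824064 -0.2369878   0.018     ]
by [ 0.51922792 -0.28797038  0.018     ]
by [ 0.47976638 -0.16569197  0.018     ]
tool shift [  5.40668605   2.62702615 109.60100036]
```

Call:
{"api": "send_rows", "payload": {
  "moves": [2, 1, 25, 0, 5, 2.5, 55, 0, 5, 2.5, 85, 0, 5, 2.5, 110, 0, 5, 2.5, 122, 0, 5, 2.5, 126, 0, 5, 2.5, 126, 0]
}}

```text
clock: 2.08
tcp_pos: [0.584, -0.1874, 0.0058]
orientation: [1.756, 2.604, 0.001]
contact_force: [0.0, 0.3, 0.1]
grip_width: 0.0852
```

Call:
{"api": "send_rows", "payload": {
  "moves": [0, 0, 0, 0, 0, 0, 0, 0, 0, 0, 0, 0, 0, 0, 0, 0, 0, 0, 0, 0, 0, 0, 0, 0],
  "hand": 1,
  "newtons": 40
}}

```text
clock: 2.82
tcp_pos: [0.5838, -0.1877, 0.0062]
orientation: [1.757, 2.604, 0.0]
contact_force: [-1.7, 1.5, 5.8]
grip_width: 0.0489
```

```bash
python3 - <<'E'
from bench import r
from h import *
o=r.get_obs();print({k:np.round(o[k],4) for k in("clock","tcp_pos","orientation","contact_force","grip_width")})
f=r.grab_frame("wrist");crop(f,0,0,512,384,1.5,"pics/w2.png")
f=r.grab_frame("side");crop(f,200,180,350,320,4,"pics/s2.png")
E
```

```text
{'clock': np.float64(2.825), 'tcp_pos': array([ 0.5838, -0.1877,  0.0062]), 'orientation': array([1.7565e+00, 2.6035e+00, 4.0000e-04]), 'contact_force': array([-1.7002,  1.5319,  5.7564]), 'grip_width': np.float64(0.0489)}
```

View pics/w2.png

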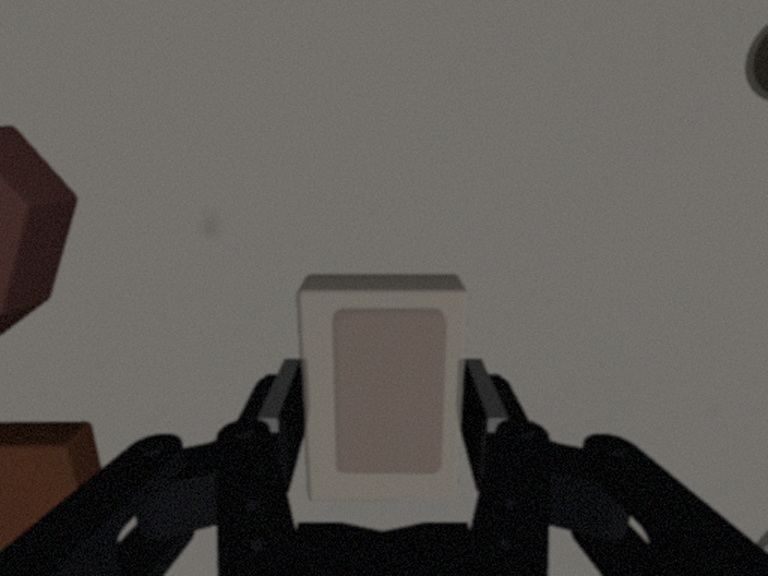

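View pics/s2.png

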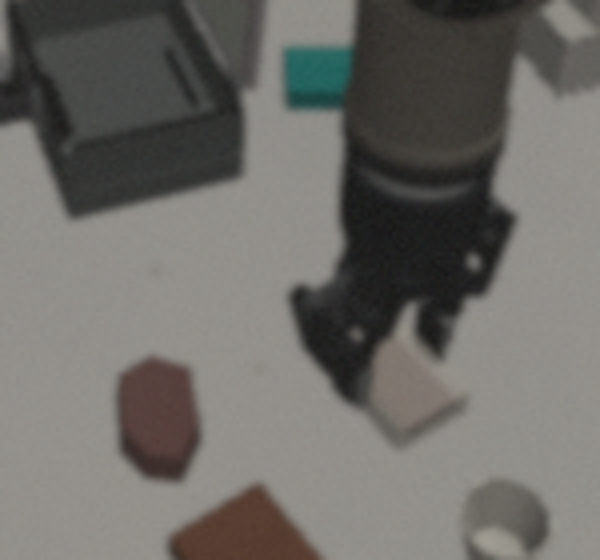

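Call:
{"api": "send_rows", "payload": {
  "moves": [0, 0, -20, 0, 0, 0, -65, 0, 0, 0, -110, 0, 0, 0, -145, 0, 0, 0, -155, 0]
}}

```text
clock: 3.55
tcp_pos: [0.585, -0.1878, 0.164]
orientation: [1.754, 2.6, 0.003]
contact_force: [-0.4, 1.0, -1.1]
grip_width: 0.0487
```

Call:
{"api": "send_rows", "payload": {
  "moves": [14, -34, 0, -9, 28, -68, 0, -18, 42, -101, 0, -27, 84, -84, 0, -37, 130, -66, 0, -47, 177, -47, 0, -57, 224, -27, 0, -67, 260, -12, 0, -74.8]
}}

```text
clock: 4.55
tcp_pos: [0.4741, 0.0513, 0.16]
orientation: [0.196, -3.135, -0.0]
contact_force: [0.0, -0.2, -1.8]
grip_width: 0.0492
```

```bash
python3 - <<'E'
from bench import r
from h import *
o=r.get_obs();print({k:np.round(o[k],4) for k in("clock","tcp_pos","orientation","contact_force","grip_width","joints")})
for n in("wrist","side","scene"):
    f=r.grab_frame(n);np.savez(n+"3.npz",**f)
    if n=="wrist":crop(f,0,0,512,384,1.5,"pics/w3.png")
    elif n=="side":crop(f,150,100,350,250,4,"pics/s3.png")
    else: crop(f,170,130,370,280,4,"pics/c3.png")
E
```

```text
{'clock': np.float64(4.55), 'tcp_pos': array([0.4741, 0.0513, 0.16  ]), 'orientation': array([ 1.9640e-01, -3.1347e+00, -4.0000e-04]), 'contact_force': array([ 0.0079, -0.2261, -1.8464]), 'grip_width': np.float64(0.0492), 'joints': array([ 0.1229,  0.2732, -0.4169,  2.0645,  0.1477,  0.8323,  1.3158])}
```

View pics/w3.png

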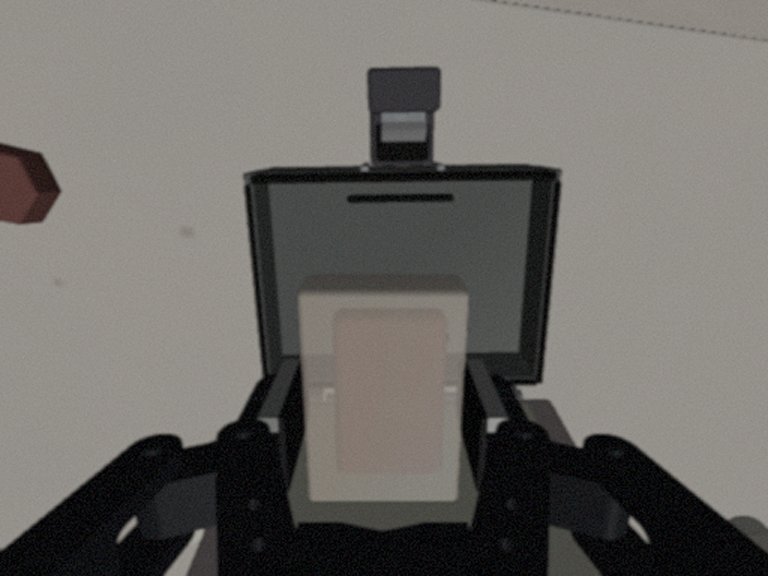

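View pics/s3.png

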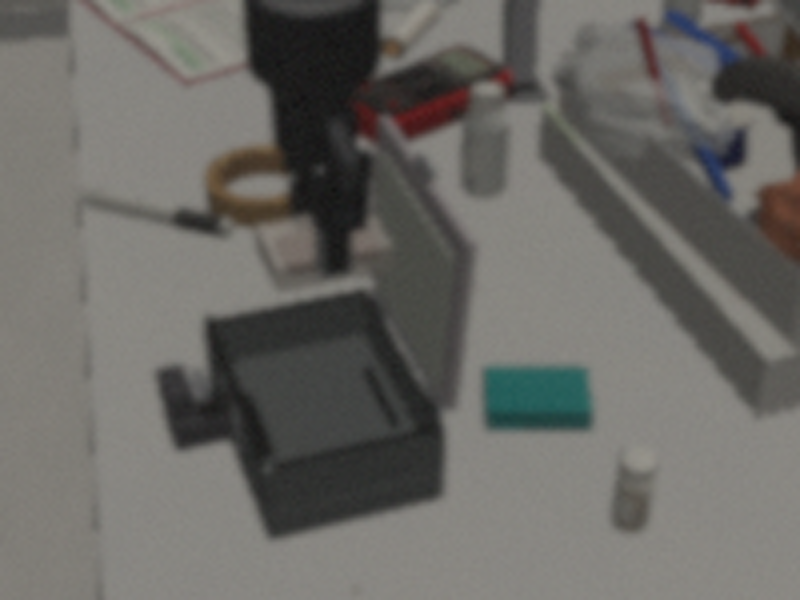

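View pics/c3.png

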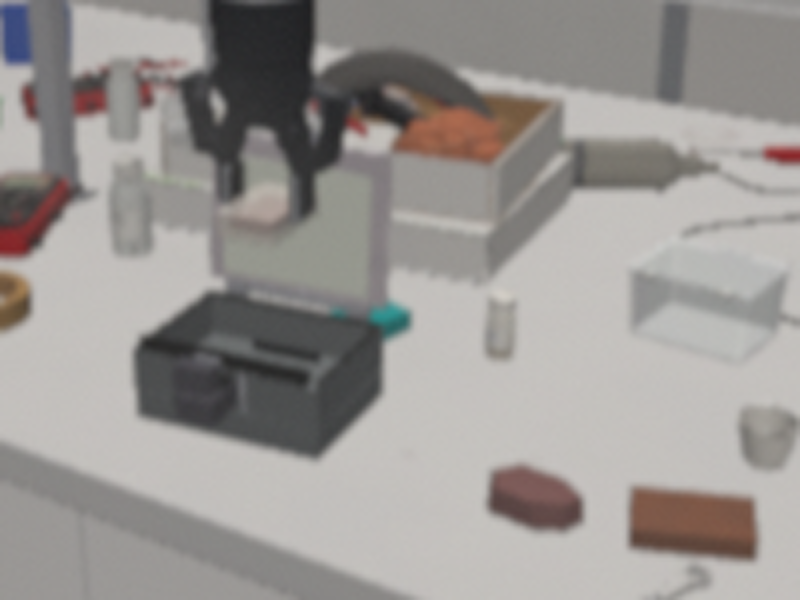

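```bash
python3 - <<'E'
from fit import *
f=np.load("wrist3.npz");X=lambda p:(p[0]/1.5,p[1]/1.5)
crop(f,150,40,390,270,3,"pics/w3c.png")
o=[(f,X((247,178)),(-.06,.08,.06)),(f,X((559,172)),(-.06,-.08,.06)),(f,X((544,382)),(.06,-.08,.06)),
(f,X((348,199)),(-.043,.03,.033)),(f,X((453,197)),(-.043,-.03,.033))]
o=[(a,b,(l[0],-l[1],l[2])) for a,b,l in o]  # image left = -y
xw,P=fit(o,[.474,.0635,.118])
z=np.load("fit.npz")["xc"]
def dr(x,col,im):
  for pts in ([(-.06,.08,.06),(.06,.08,.06),(.06,-.08,.06),(-.06,-.08,.06)],[(-.055,.075,.025),(.055,.075,.025),(.055,-.075,.025),(-.055,-.075,.025)],[(-.041,.03,.033),(-.045,.03,.033),(-.045,-.03,.033),(-.041,-.03,.033)],[(.041,.03,.033),(.045,.03,.033),(.045,-.03,.033),(.041,-.03,.033)]):
    q=np.array([(proj(f,P(x,l))-[150,40])*3 for l in pts]);cv2.polylines(im,[q.astype(int)],True,col,1)
im=cv2.imread("pics/w3c.png");im=np.clip(im.astype(int)*2,0,255).astype(np.uint8);dr(z,(0,0,255),im);dr(xw,(0,255,0),im);cv2.imwrite("pics/w3o.png",im)
E
```

```text
[0.4719 0.0629 0.1525] 8.739675501144006
[[-3.5, -1.0], [2.3, -2.9], [0.2, 0.9], [-0.6, 1.6], [0.3, 1.0]]
```

View pics/w3o.png

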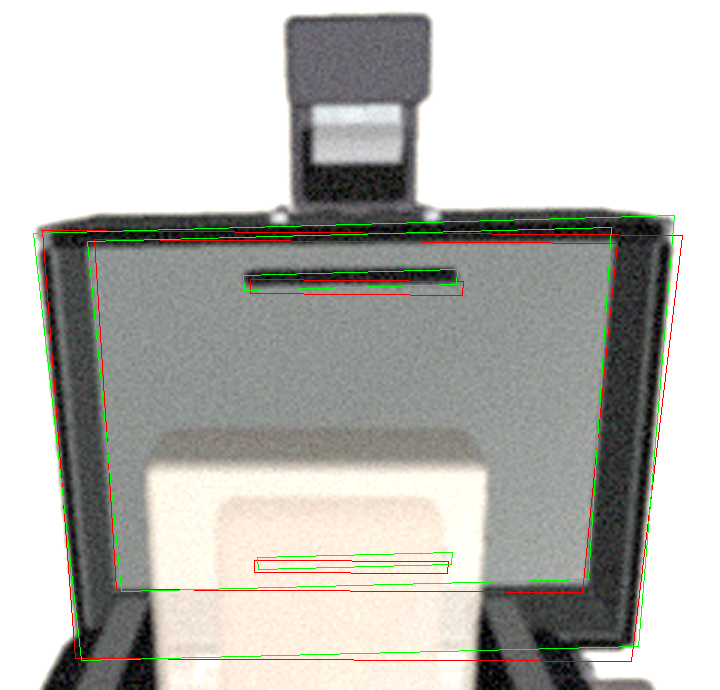

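```bash
python3 - <<'E'
from h import *
f=np.load("wrist3.npz")
im=cv2.resize(f["img"][100:145,160:380,::-1],None,fx=3.6,fy=8,interpolation=cv2.INTER_CUBIC);cv2.imwrite("pics/w3z.png",np.clip(im.astype(int)*2,0,255).astype(np.uint8))
g=f["img"].astype(float).mean(2)
# rib: for columns, subpixel dark centroid rows 126..140
for c in range(228,308,6):
    col=g[124:142,c-2:c+3].mean(1);w=np.clip(np.median(col)-col-5,0,None);rows=np.arange(124,142);print(c,round((w*rows).sum()/w.sum(),2),end="; ")
print()
for c in range(190,350,12):
    col=g[112:128,c-3:c+4].mean(1);d=np.diff(col);d=np.clip(d,0,None);print(c,round((d*np.arange(112.5,127.5)).sum()/d.sum(),2),end="; ")
E
```

```text
228 nan; 234 132.17; 240 131.94; 246 131.9; 252 131.85; 258 131.61; 264 131.58; 270 131.46; 276 131.44; 282 131.37; 288 131.39; 294 131.31; 300 131.31; 306 nan; 
190 121.44; 202 120.76; 214 121.07; 226 120.68; 238 120.73; 250 120.02; 262 120.09; 274 119.75; 286 120.28; 298 119.9; 310 119.96; 322 119.43; 334 119.58; 346 119.51; <stdin>:7: RuntimeWarning: invalid value encountered in scalar divide
```

View pics/w3z.png

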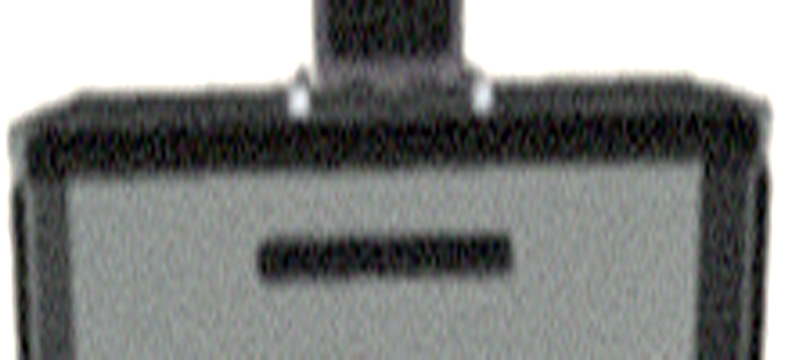

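```bash
python3 - <<'E'
from h import *
f=np.load("wrist3.npz")
for z in(.170,.174):
    q=np.array([onz(f,u/1.5,v/1.5,z)[:2] for u,v in((300,292),(468,292),(457,500),(310,500))]);print(np.round(q,4).tolist(),q.mean(0),np.linalg.norm(np.diff(np.vstack([q,q[:1]]),axis=0),axis=1), np.degrees(np.arctan2(*(q[0]+q[1]-q[2]-q[3])[::-1])))
a=np.radians(8.2)
for u,v in((303.5,131.3),(232,132.1)):print(onz(f,u,v,.033))
ribc=(onz(f,303.5,131.3,.033)+onz(f,232,132.1,.033))/2;print(ribc, ribc[:2]+.043*np.array([np.cos(a),np.sin(a)]))
E
```

```text
[[0.4442, 0.0234], [0.438, 0.0726], [0.512, 0.0822], [0.5183, 0.0324]] [0.47811419 0.05266074] [0.04954358 0.07469705 0.05026419 0.074683  ] -172.86501827852683
[[0.4428, 0.024], [0.4368, 0.0717], [0.5086, 0.081], [0.5147, 0.0327]] [0.4757308  0.05234255] [0.04805578 0.07245388 0.04875474 0.07244026] -172.86501827852683
[0.42382281 0.08682858 0.033     ]
[0.43205034 0.02700649 0.033     ]
[0.42793658 0.05691754 0.033     ] [0.47049695 0.06305058]
```

Call:
{"api": "send_rows", "payload": {
  "moves": [0, 6, 0, -0.4, 0.5, 12, 10, -0.7, 0.5, 12, 40, -0.7, 0.5, 12, 70, -0.7, 0.5, 12, 95, -0.7, 0.5, 12, 108, -0.7, 0.5, 12, 112, -0.7, 0.5, 12, 112, -0.7]
}}

```text
clock: 5.7
tcp_pos: [0.4733, 0.061, 0.0486]
orientation: [-0.205, 3.134, 0.0]
contact_force: [0.5, -0.1, -0.5]
grip_width: 0.049
```

```bash
python3 - <<'E'
from bench import r
from h import *
o=r.get_obs();print({k:np.round(o[k],4) for k in("clock","tcp_pos","orientation","contact_force","grip_width","joints")})
for n in("wrist","side","scene"):
    f=r.grab_frame(n);np.savez(n+"4.npz",**f)
    if n=="wrist":crop(f,0,0,512,384,1.5,"pics/w4.png")
    elif n=="side":crop(f,170,120,340,250,4.5,"pics/s4.png")
    else: crop(f,180,160,320,270,5,"pics/c4.png")
E
```

```text
{'clock': np.float64(5.7), 'tcp_pos': array([0.4733, 0.061 , 0.0486]), 'orientation': array([-2.0500e-01,  3.1344e+00,  1.0000e-04]), 'contact_force': array([ 0.4532, -0.1354, -0.5244]), 'grip_width': np.float64(0.049), 'joints': array([ 0.0387,  0.4557, -0.3583,  2.1417,  0.2823,  0.5876,  1.1789])}
```

View pics/w4.png

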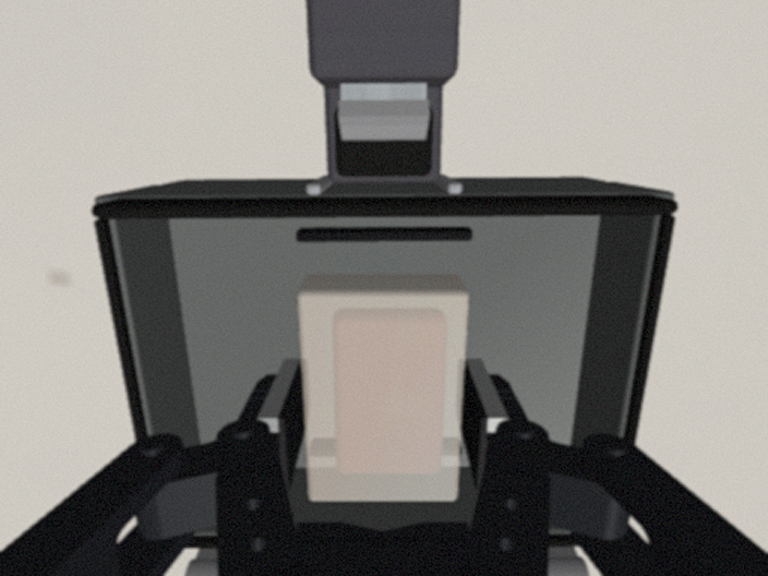

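View pics/s4.png

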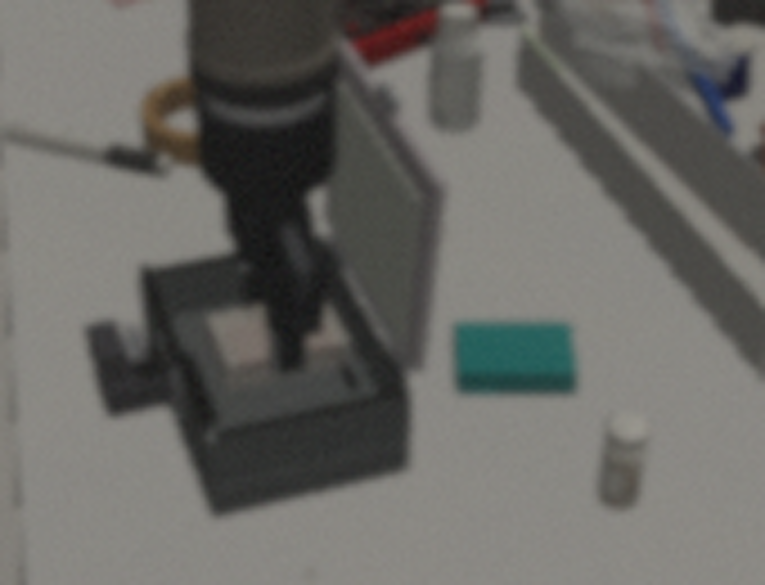

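View pics/c4.png

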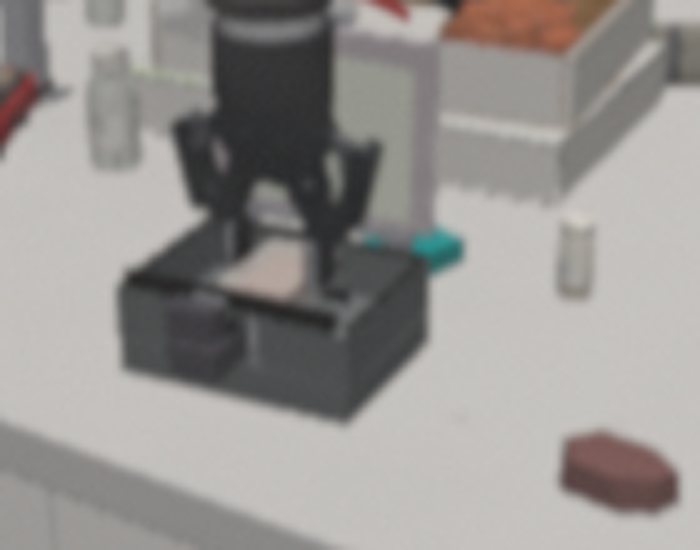

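```bash
python3 - <<'E'
from h import *
f=np.load("wrist4.npz")
crop(f,180,130,340,350,3.2,"pics/w4z.png")
a=np.radians(7.8);e=np.array([np.cos(a),np.sin(a)])
T=np.array([.4733,.061])
def along(u,v,z): 
    p=onz(f,u/1.5,v/1.5,z); return round((p[:2]-T)@e*1000,1),round((p[:2]-T)@[-e[1],e[0]]*1000,1)
print("rib inner top",along(384,240,.033),"rib outer",along(384,228,.033))
print("rib ends",along(297,235,.033),along(472,235,.033))
for z in(.040,.0425):print("blk bot front",along(384,276,z), "top front",along(384,292,z+.02),"top back",along(384,500,z+.02),"corn",along(298,292,z+.02),along(468,292,z+.02))
p=np.append(T+.041*e,.033);print("pred back rib inner",proj(f,p)*1.5)
c=proj(f,np.append(T,.0)); W=f["world_to_cam"];print("cam",-W[:3,:3].T@W[:3,3])
E
```

```text
rib inner top (np.float64(-43.6), np.float64(1.2)) rib outer (np.float64(-47.7), np.float64(1.2))
rib ends (np.float64(-45.4), np.float64(-28.2)) (np.float64(-45.1), np.float64(31.0))
blk bot front (np.float64(-32.8), np.float64(1.2)) top front (np.float64(-33.7), np.float64(1.1)) top back (np.float64(40.2), np.float64(0.8)) corn (np.float64(-33.8), np.float64(-24.0)) (np.float64(-33.6), np.float64(25.6))
blk bot front (np.float64(-33.6), np.float64(1.1)) top front (np.float64(-34.5), np.float64(1.1)) top back (np.float64(38.0), np.float64(0.8)) corn (np.float64(-34.6), np.float64(-23.5)) (np.float64(-34.4), np.float64(25.1))
pred back rib inner [381.72852812 451.84731631]
cam [0.39781569 0.05139417 0.19163362]
```

View pics/w4z.png

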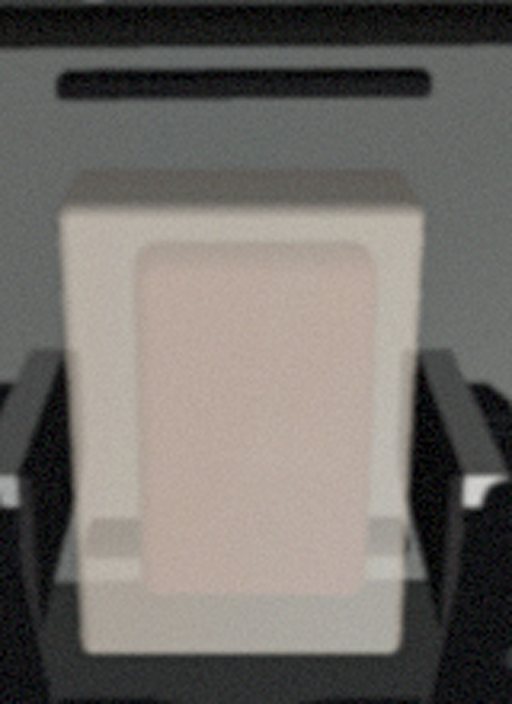

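```bash
python3 - <<'E'
from h import *
f=np.load("wrist4.npz")
a=np.radians(7.8);e=np.array([np.cos(a),np.sin(a)]);T=np.array([.4733,.061])
for row,z in((292.5,.025),(304.1,.033),(311,.025)):
    p=onz(f,256,row,z);print(row,z,(p[:2]-T)@e*1000)
E
```

```text
292.5 0.025 40.615457829636554
304.1 0.033 42.99866755466018
311 0.025 54.098314763035944
```

Call:
{"api": "send_rows", "payload": {
  "moves": [2.5, 0, 0, 0, 4.5, 0, 2, 0, 4.5, 0, 6, 0, 4.5, 0, 9, 0, 4.5, 0, 11, 0, 4.5, 0, 11, 0]
}}

```text
clock: 6.6
tcp_pos: [0.4685, 0.0605, 0.0371]
orientation: [0.206, -3.134, -0.0]
contact_force: [0.8, 0.9, -0.6]
grip_width: 0.0487
```

```bash
python3 - <<'E'
from bench import r
from h import *
o=r.get_obs();print({k:np.round(o[k],4) for k in("clock","tcp_pos","contact_force","grip_width")})
f=r.grab_frame("wrist");np.savez("wrist5.npz",**f);crop(f,180,130,340,350,3.2,"pics/w5.png")
E
```

```text
{'clock': np.float64(6.6), 'tcp_pos': array([0.4685, 0.0605, 0.0371]), 'contact_force': array([ 0.7908,  0.9381, -0.6143]), 'grip_width': np.float64(0.0487)}
```

View pics/w5.png

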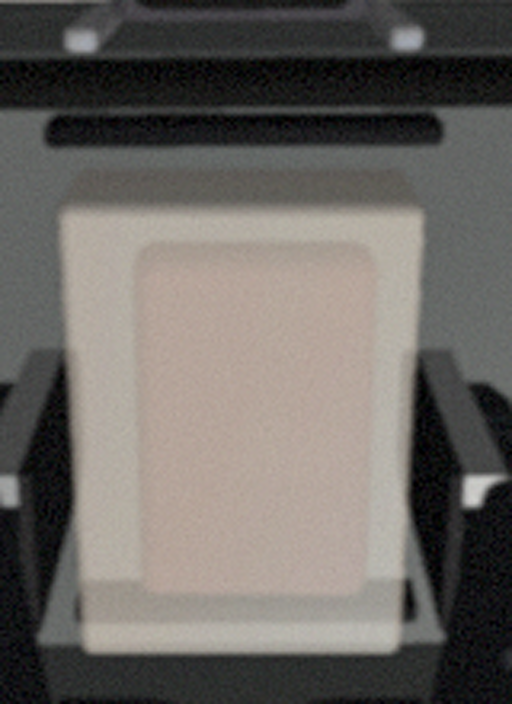

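Call:
{"api": "send_rows", "payload": {
  "moves": [0, 0, 2, 0, 0, 0, 4, 0, 0, 0, 5, 0, 0, 0, 6, 0, 0, 0, 6, 0]
}}

```text
clock: 7.28
tcp_pos: [0.4685, 0.0604, 0.0313]
orientation: [0.205, -3.135, 0.0]
contact_force: [0.9, -0.5, -1.0]
grip_width: 0.0489
```

```bash
python3 - <<'E'
from bench import r
from h import *
o=r.get_obs();print({k:np.round(o[k],4) for k in("clock","tcp_pos","contact_force","grip_width")})
f=r.grab_frame("wrist");np.savez("wrist6.npz",**f);crop(f,150,100,370,350,2.4,"pics/w6.png")
E
```

```text
{'clock': np.float64(7.275), 'tcp_pos': array([0.4685, 0.0604, 0.0313]), 'contact_force': array([ 0.9023, -0.5323, -0.9853]), 'grip_width': np.float64(0.0489)}
```

View pics/w6.png

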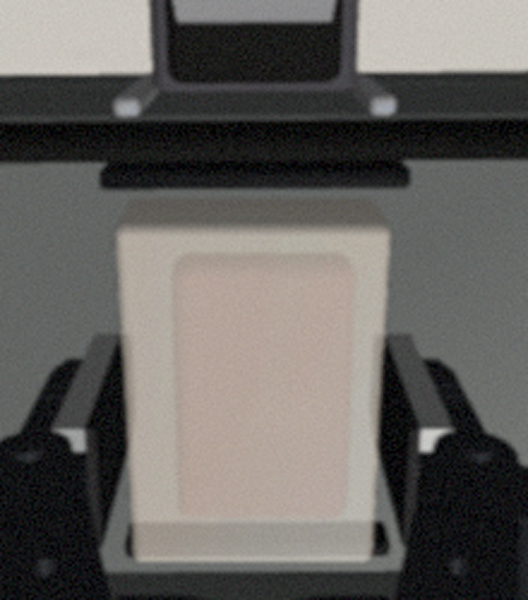

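Call:
{"api": "send_rows", "payload": {
  "moves": [0, 0, 0.5, 0, 0, 0, 1, 0, 0, 0, 1, 0]
}}

```text
clock: 7.7
tcp_pos: [0.4686, 0.0605, 0.0311]
orientation: [-0.205, 3.135, -0.001]
contact_force: [-3.8, 0.5, 12.1]
grip_width: 0.0493
```

Call:
{"api": "send_rows", "payload": {
  "moves": [0, 0, -1, 0, 0, 0, -1, 0]
}}

```text
clock: 7.95
tcp_pos: [0.4686, 0.0604, 0.0313]
orientation: [-0.205, 3.135, 0.0]
contact_force: [-0.3, -0.3, -1.7]
grip_width: 0.0489
```

Call:
{"api": "send_rows", "payload": {
  "moves": [0, 0, 0, 0, 0, 0, 0, 0, 0, 0, 0, 0, 0, 0, 0, 0],
  "hand": 0
}}

```text
clock: 8.45
tcp_pos: [0.4685, 0.0604, 0.0313]
orientation: [0.205, -3.135, -0.0]
contact_force: [0.4, -0.5, -0.1]
grip_width: 0.0856
```

Call:
{"api": "send_rows", "payload": {
  "moves": [0, 0, -10, 0, 0, 0, -40, 0, 0, 0, -80, 0, 0, 0, -120, 0, 0, 0, -160, 0, 0, 0, -185, 0, 0, 0, -190, 0]
}}

```text
clock: 9.32
tcp_pos: [0.4695, 0.0607, 0.2235]
orientation: [-0.205, 3.131, 0.0]
contact_force: [0.4, 0.7, -0.8]
grip_width: 0.0854
```

```bash
python3 - <<'E'
from bench import r
from h import *
o=r.get_obs();print({k:np.round(o[k],4) for k in("clock","tcp_pos","contact_force","grip_width","joints")})
f=r.grab_frame("wrist");np.savez("wrist7.npz",**f);crop(f,0,0,512,384,1.5,"pics/w7.png")
f=r.grab_frame("side");np.savez("side7.npz",**f);crop(f,170,90,340,250,4.5,"pics/s7.png")
E
```

```text
{'clock': np.float64(9.325), 'tcp_pos': array([0.4695, 0.0607, 0.2235]), 'contact_force': array([ 0.3907,  0.6797, -0.7844]), 'grip_width': np.float64(0.0854), 'joints': array([ 0.1426,  0.1825, -0.4486,  2.0084,  0.0969,  0.9667,  1.3473])}
```

View pics/w7.png

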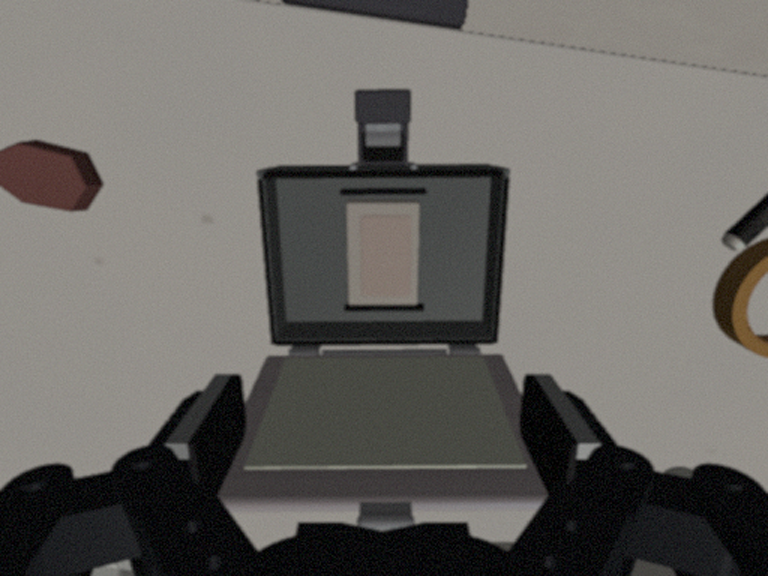

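View pics/s7.png

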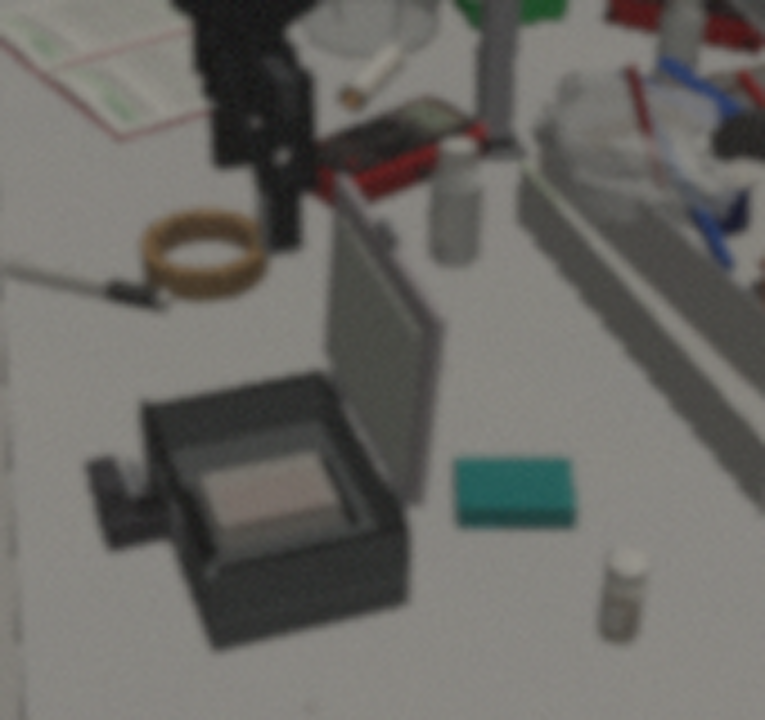

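Call:
{"api": "send_rows", "payload": {
  "moves": [0, 0, -20, 0, 0, 0, -42, 0, -25, -10, -42, 0, -60, -20, -42, 0, -95, -30, -42, 0, -125, -38, -42, 0, -138, -38, -42, 0, -138, -38, -42, 0],
  "hand": 1
}}

```text
clock: 10.42
tcp_pos: [0.6098, 0.0414, 0.262]
orientation: [0.207, -3.132, -0.001]
contact_force: [0.1, -0.4, 1.4]
grip_width: 0.0
```

```bash
cat > st.py <<'E'
from bench import r
from h import *
import sys
def st(tag):
    o=r.get_obs();p=o["tcp_pos"];a=np.radians(7.8);d=p[:2]-[.472,.063]
    print({k:np.round(o[k],4) for k in("clock","contact_force","grip_width","joints")},"case mm",np.round([d@[np.cos(a),np.sin(a)]*1e3,d@[-np.sin(a),np.cos(a)]*1e3,p[2]*1e3],1))
    f=r.grab_frame("side");np.savez(f"side{tag}.npz",**f);crop(f,170,60,340,250,4,f"pics/s{tag}.png")
st(sys.argv[1])
E
python3 st.py 8
```

```text
{'clock': np.float64(10.425), 'contact_force': array([ 0.0532, -0.4192,  1.3692]), 'grip_width': np.float64(0.0), 'joints': array([ 0.1343,  0.377 , -0.3979,  1.6565,  0.1564,  1.142 ,  1.3985])} case mm [133.6 -40.1 262. ]
```

View pics/s8.png

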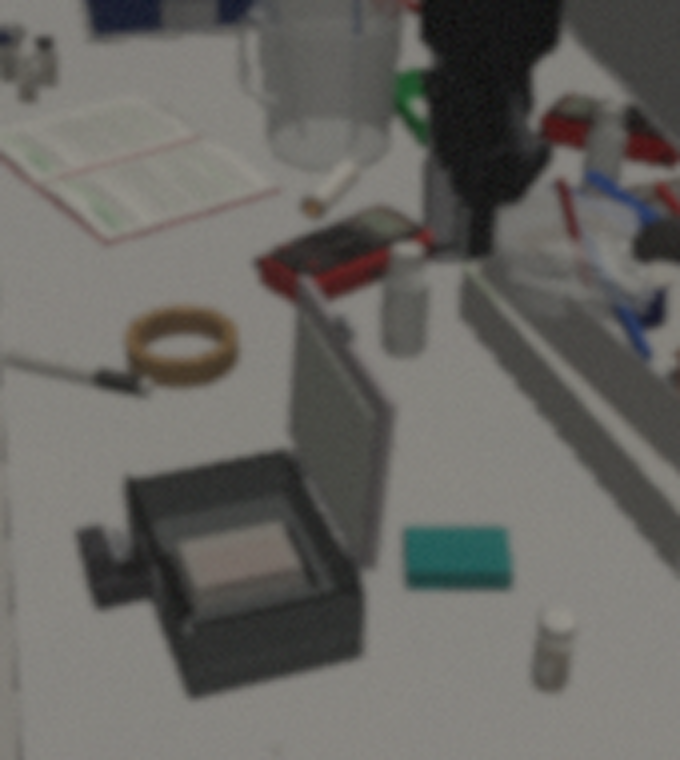

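Call:
{"api": "send_rows", "payload": {
  "moves": [0, 0, 30, 0, 0, 0, 65, 0, 0, 0, 82, 0, 15, 0, 82, 0, 28, 0, 82, 0, 35, 0, 82, 0, 42, 0, 82, 0, 48, 0, 82, 0]
}}

```text
clock: 11.48
tcp_pos: [0.5626, 0.0344, 0.1818]
orientation: [-0.205, 3.134, -0.0]
contact_force: [0.6, 1.2, -0.3]
grip_width: 0.0
```

```bash
python3 st.py 9
```

```text
{'clock': np.float64(11.475), 'contact_force': array([ 0.6456,  1.1792, -0.2591]), 'grip_width': np.float64(0.0), 'joints': array([ 0.1471,  0.3782, -0.399 ,  1.8545,  0.1785,  0.9429,  1.3698])} case mm [ 85.9 -40.6 181.8]
```

View pics/s9.png

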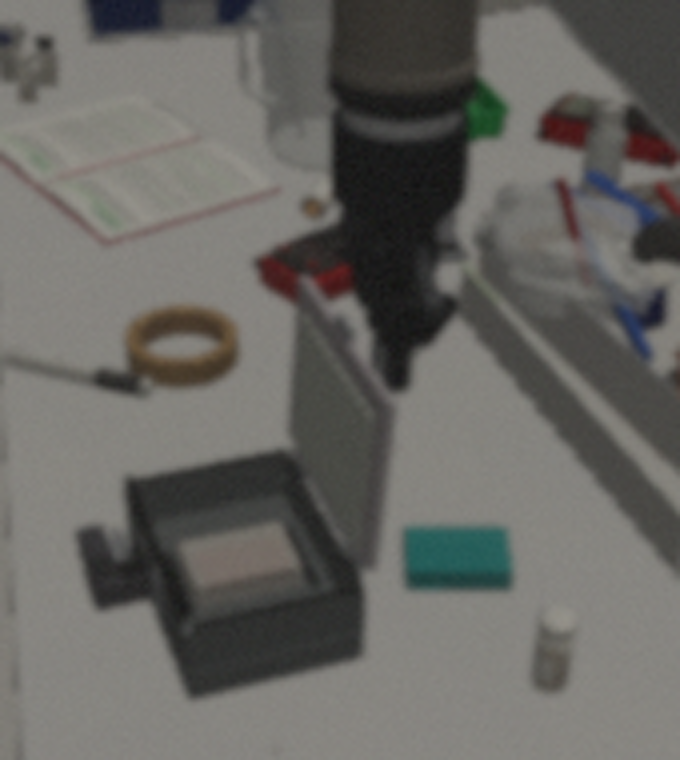

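Call:
{"api": "send_rows", "payload": {
  "moves": [4, 0, 0, 0, 8, 0, 0, 0, 12, 0, 0, 0, 16, 0, 0, 0, 20, 0, 0, 0, 24, 0, 1, 0]
}}

```text
clock: 12.28
tcp_pos: [0.5387, 0.0313, 0.1803]
orientation: [-0.205, 3.135, 0.0]
contact_force: [1.0, -0.7, 1.0]
grip_width: -0.0003
```

```bash
python3 st.py 10
```

```text
{'clock': np.float64(12.275), 'contact_force': array([ 1.001 , -0.6647,  1.0271]), 'grip_width': np.float64(-0.0003), 'joints': array([ 0.1591,  0.3434, -0.4059,  1.9096,  0.1677,  0.9213,  1.3743])} case mm [ 61.8 -40.4 180.3]
```

View pics/s10.png

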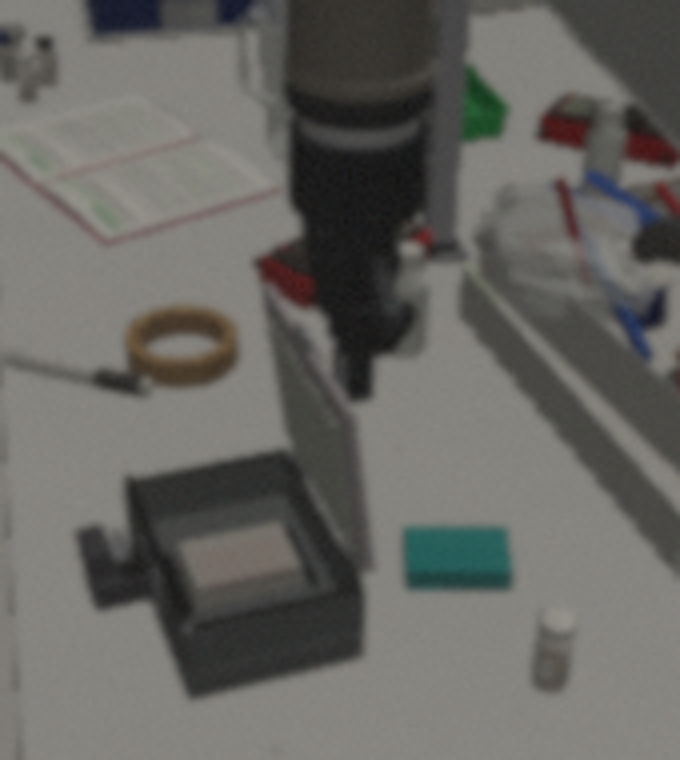

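Call:
{"api": "send_rows", "payload": {
  "moves": [11, 0, 1, 0, 22, 0, 4, 0, 32, 0, 7, 0, 40, 0, 11, 0, 49, 0, 16, 0, 57, 0, 22, 0, 64, 0, 28, 0, 71, 0, 35, 0]
}}

```text
clock: 13.32
tcp_pos: [0.468, 0.022, 0.1448]
orientation: [0.205, -3.135, -0.0]
contact_force: [1.0, 0.5, 0.4]
grip_width: -0.0001
```

```bash
python3 st.py 11
```

```text
{'clock': np.float64(13.325), 'contact_force': array([0.9776, 0.467 , 0.4346]), 'grip_width': np.float64(-0.0001), 'joints': array([ 0.1816,  0.2831, -0.4173,  2.0961,  0.1597,  0.7922,  1.3681])} case mm [ -9.5 -40.  144.8]
```

View pics/s11.png

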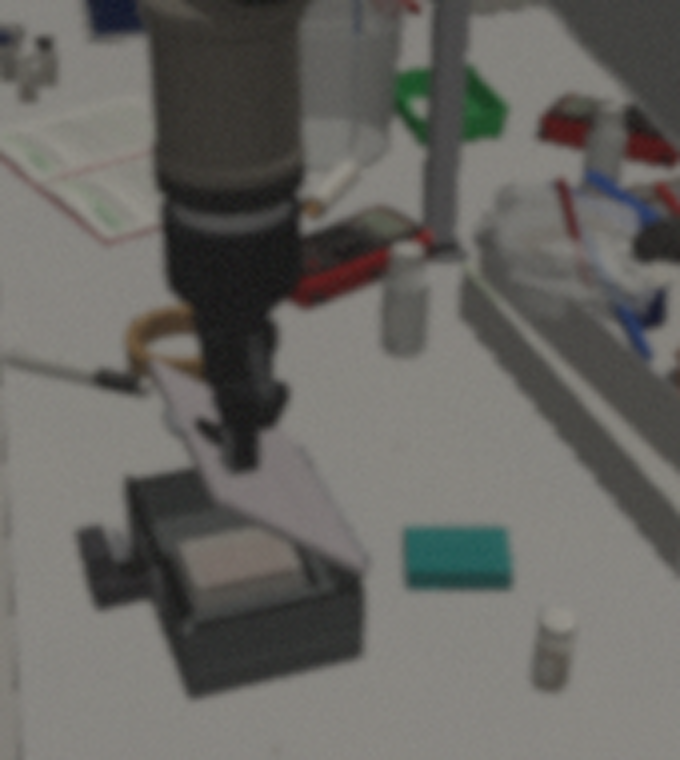

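Call:
{"api": "send_rows", "payload": {
  "moves": [6, 0, 7, 0, 11, 0, 15, 0, 16, 0, 24, 0, 20, 0, 33, 0, 22, 0, 39, 0, 23, 0, 42, 0]
}}

```text
clock: 14.12
tcp_pos: [0.4455, 0.0191, 0.1028]
orientation: [0.205, -3.134, -0.0]
contact_force: [-0.6, -0.0, 0.6]
grip_width: -0.0001
```

```bash
python3 st.py 12
```

```text
{'clock': np.float64(14.125), 'contact_force': array([-0.5869, -0.023 ,  0.5654]), 'grip_width': np.float64(-0.0001), 'joints': array([ 0.1678,  0.3193, -0.4048,  2.1774,  0.1978,  0.6793,  1.3284])} case mm [-32.2 -39.9 102.8]
```

View pics/s12.png

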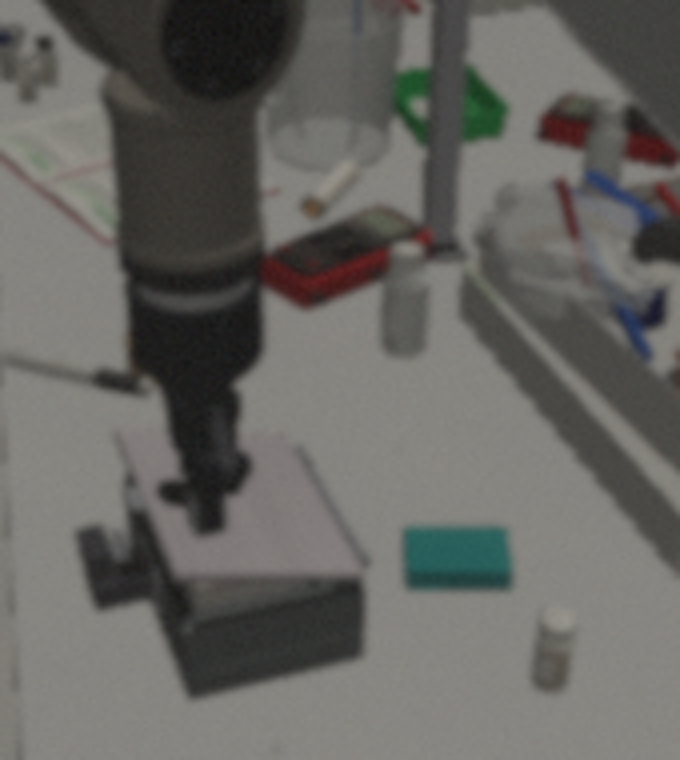

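Call:
{"api": "send_rows", "payload": {
  "moves": [0, 0, -20, 0, 0, 0, -30, 0, 4, 15, -30, 0, 8, 32, -30, 0, 11, 40, -30, 0, 11, 40, -20, 0, 11, 40, -8, 0, 11, 40, -5, 0]
}}

```text
clock: 15.18
tcp_pos: [0.4289, 0.0567, 0.107]
orientation: [0.204, -3.133, 0.0]
contact_force: [-1.2, 0.5, 0.6]
grip_width: -0.0
```

```bash
python3 st.py 13;python3 - <<'E'
from bench import r
from h import *
f=r.grab_frame("wrist");np.savez("wrist13.npz",**f);crop(f,0,0,512,384,1.5,"pics/w13.png")
E
```

```text
{'clock': np.float64(15.175), 'contact_force': array([-1.2328,  0.5061,  0.5979]), 'grip_width': np.float64(-0.0), 'joints': array([ 0.104 ,  0.2968, -0.4334,  2.2001,  0.1954,  0.6824,  1.2357])} case mm [-43.5  -0.4 107. ]
```

View pics/s13.png

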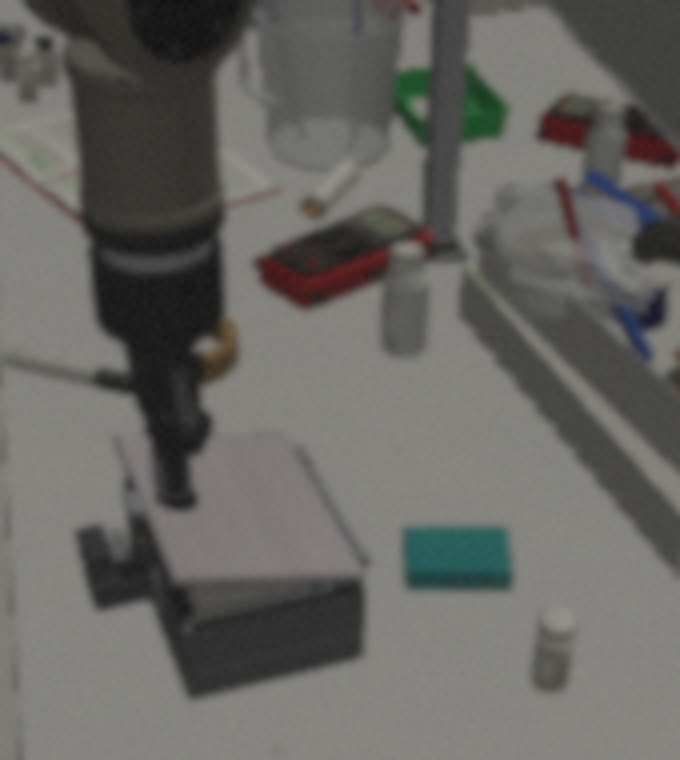

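View pics/w13.png

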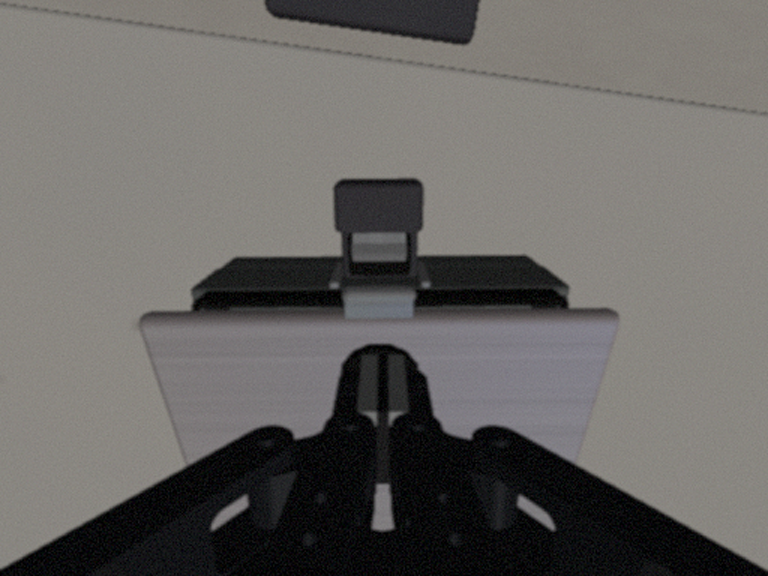

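Call:
{"api": "send_rows", "payload": {
  "moves": [0, 0, 3, 0, 0, 0, 6, 0, 0, 0, 9, 0, 0, 0, 12, 0, 0, 0, 14, 0, 0, 0, 16, 0]
}}

```text
clock: 16.02
tcp_pos: [0.4296, 0.0573, 0.0922]
orientation: [0.205, -3.135, -0.0]
contact_force: [-0.2, -0.4, 0.5]
grip_width: -0.0
```

Call:
{"api": "send_rows", "payload": {
  "moves": [0, 0, 1, 0, 0, 0, 2, 0, 0, 0, 3, 0, 0, 0, 3, 0]
}}

```text
clock: 16.52
tcp_pos: [0.4296, 0.0573, 0.0893]
orientation: [-0.205, 3.135, 0.0]
contact_force: [0.2, -0.5, -0.8]
grip_width: -0.0003
```

Call:
{"api": "send_rows", "payload": {
  "moves": [0, 0, 0.5, 0, 0, 0, 1, 0, 0, 0, 1.5, 0, 0, 0, 1.5, 0]
}}

```text
clock: 17.02
tcp_pos: [0.4296, 0.0573, 0.0878]
orientation: [0.205, -3.135, 0.0]
contact_force: [-0.1, 1.0, 0.2]
grip_width: -0.0001
```

Call:
{"api": "send_rows", "payload": {
  "moves": [0, 0, 0.5, 0, 0, 0, 1, 0, 0, 0, 1, 0]
}}

```text
clock: 17.4
tcp_pos: [0.4296, 0.0573, 0.0868]
orientation: [-0.205, 3.135, 0.0]
contact_force: [-0.4, -1.1, 0.1]
grip_width: -0.0004
```

Call:
{"api": "send_rows", "payload": {
  "moves": [0, 0, 0.5, 0, 0, 0, 1, 0, 0, 0, 1, 0]
}}

```text
clock: 17.77
tcp_pos: [0.4297, 0.0573, 0.0858]
orientation: [-0.206, 3.135, 0.0]
contact_force: [0.1, 0.2, -0.5]
grip_width: 0.0001
```

Call:
{"api": "send_rows", "payload": {
  "moves": [0, 0, 0.5, 0, 0, 0, 1, 0, 0, 0, 1, 0]
}}

```text
clock: 18.15
tcp_pos: [0.4297, 0.0573, 0.0849]
orientation: [-0.205, 3.135, -0.0]
contact_force: [-1.5, -0.7, 5.1]
grip_width: -0.0001
```

Call:
{"api": "send_rows", "payload": {
  "moves": [0, 0, 0.5, 0, 0, 0, 1, 0, 0, 0, 1, 0]
}}

```text
clock: 18.52
tcp_pos: [0.4295, 0.0573, 0.084]
orientation: [0.205, -3.135, 0.0]
contact_force: [-2.1, -0.5, 6.4]
grip_width: 0.0
```

Call:
{"api": "send_rows", "payload": {
  "moves": [0, 0, 0.5, 0, 0, 0, 1, 0, 0, 0, 1, 0]
}}

```text
clock: 18.9
tcp_pos: [0.4294, 0.0573, 0.083]
orientation: [0.205, -3.134, 0.0]
contact_force: [-2.8, -0.2, 8.3]
grip_width: -0.0003
```

Call:
{"api": "send_rows", "payload": {
  "moves": [0, 0, 0.5, 0, 0, 0, 1, 0, 0, 0, 1, 0]
}}

```text
clock: 19.27
tcp_pos: [0.4293, 0.0573, 0.082]
orientation: [0.205, -3.134, 0.001]
contact_force: [-2.8, -0.4, 8.2]
grip_width: 0.0003
```

Call:
{"api": "send_rows", "payload": {
  "moves": [0, 0, 0.5, 0, 0, 0, 1, 0, 0, 0, 1, 0]
}}

```text
clock: 19.65
tcp_pos: [0.4292, 0.0573, 0.0811]
orientation: [0.205, -3.134, 0.001]
contact_force: [-3.3, -0.6, 9.3]
grip_width: 0.0001
```

Call:
{"api": "send_rows", "payload": {
  "moves": [0, 0, 0.3, 0, 0, 0, 0.7, 0, 0, 0, 0.7, 0]
}}

```text
clock: 20.02
tcp_pos: [0.4292, 0.0573, 0.0804]
orientation: [0.205, -3.134, 0.001]
contact_force: [-4.0, -0.1, 10.7]
grip_width: -0.0004
```

Call:
{"api": "send_rows", "payload": {
  "moves": [0, 0, 0.3, 0, 0, 0, 0.7, 0, 0, 0, 0.7, 0]
}}

```text
clock: 20.4
tcp_pos: [0.4291, 0.0572, 0.0797]
orientation: [0.205, -3.134, 0.001]
contact_force: [-3.8, -0.8, 10.6]
grip_width: 0.0004
```

Call:
{"api": "send_rows", "payload": {
  "moves": [0, 0, 0.3, 0, 0, 0, 0.7, 0, 0, 0, 0.7, 0]
}}

```text
clock: 20.78
tcp_pos: [0.429, 0.0572, 0.0789]
orientation: [0.205, -3.134, 0.001]
contact_force: [-4.3, -1.2, 10.0]
grip_width: -0.0002
```

Call:
{"api": "send_rows", "payload": {
  "moves": [0, 0, 0.3, 0, 0, 0, 0.7, 0, 0, 0, 0.7, 0]
}}

```text
clock: 21.15
tcp_pos: [0.429, 0.0572, 0.0783]
orientation: [0.205, -3.134, 0.001]
contact_force: [-4.1, -0.1, 11.5]
grip_width: 0.0003
```

Call:
{"api": "send_rows", "payload": {
  "moves": [0, 0, 0.3, 0, 0, 0, 0.7, 0, 0, 0, 0.7, 0]
}}

```text
clock: 21.52
tcp_pos: [0.4289, 0.0572, 0.0776]
orientation: [0.205, -3.134, 0.001]
contact_force: [-6.1, -0.6, 11.6]
grip_width: -0.0005
```

```bash
python3 - <<'E'
from bench import r
from h import *
f=r.grab_frame("wrist");np.savez("wrist14.npz",**f);crop(f,180,100,330,240,5,"pics/w14.png")
E
```

```text
(no output)
```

View pics/w14.png

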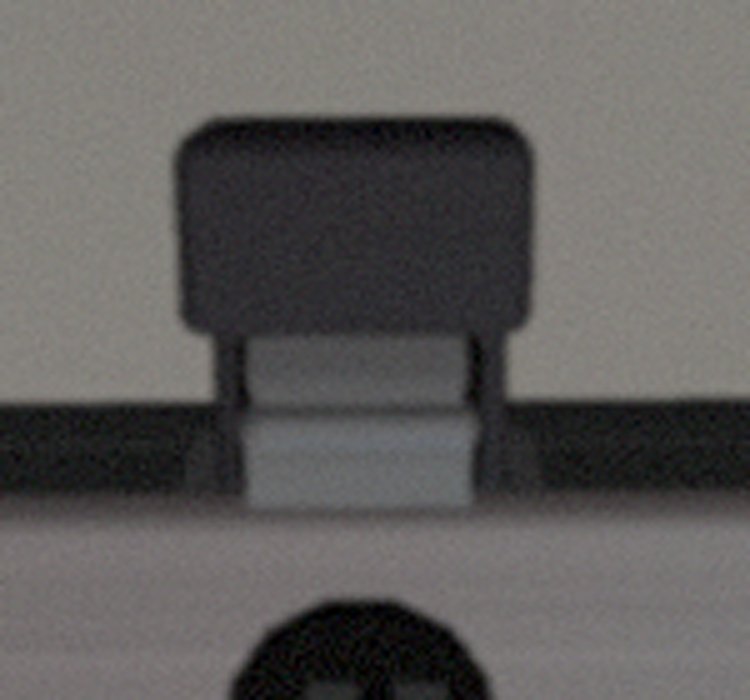

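Call:
{"api": "send_rows", "payload": {
  "moves": [0, 0, 0.3, 0, 0, 0, 0.7, 0, 0, 0, 0.7, 0]
}}

```text
clock: 21.95
tcp_pos: [0.4289, 0.0572, 0.077]
orientation: [0.205, -3.134, 0.001]
contact_force: [-6.4, -0.3, 13.1]
grip_width: -0.0001
```

Call:
{"api": "send_rows", "payload": {
  "moves": [0, 0, 0.3, 0, 0, 0, 0.7, 0, 0, 0, 0.7, 0]
}}

```text
clock: 22.32
tcp_pos: [0.4289, 0.0572, 0.0763]
orientation: [0.205, -3.134, 0.001]
contact_force: [-5.7, -0.3, 13.5]
grip_width: -0.0
```

Call:
{"api": "send_rows", "payload": {
  "moves": [0, 0, 0.3, 0, 0, 0, 0.6, 0, 0, 0, 0.6, 0]
}}

```text
clock: 22.7
tcp_pos: [0.4288, 0.0572, 0.0757]
orientation: [0.206, -3.133, 0.001]
contact_force: [-6.1, 0.2, 13.8]
grip_width: 0.0
```

Call:
{"api": "send_rows", "payload": {
  "moves": [0, 0, 0.3, 0, 0, 0, 0.6, 0, 0, 0, 0.6, 0]
}}

```text
clock: 23.08
tcp_pos: [0.4288, 0.0572, 0.075]
orientation: [0.205, -3.133, 0.001]
contact_force: [-5.4, -0.0, 13.2]
grip_width: -0.0003
```

Call:
{"api": "send_rows", "payload": {
  "moves": [0, 0, 0.3, 0, 0, 0, 0.6, 0, 0, 0, 0.6, 0]
}}

```text
clock: 23.45
tcp_pos: [0.4287, 0.0572, 0.0743]
orientation: [0.205, -3.133, 0.001]
contact_force: [-4.7, -0.8, 9.8]
grip_width: -0.0001
```

```bash
python3 - <<'E'
from bench import r
from h import *
f=r.grab_frame("wrist");np.savez("wrist15.npz",**f);crop(f,180,100,330,240,5,"pics/w15.png")
E
```

```text
(no output)
```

View pics/w15.png

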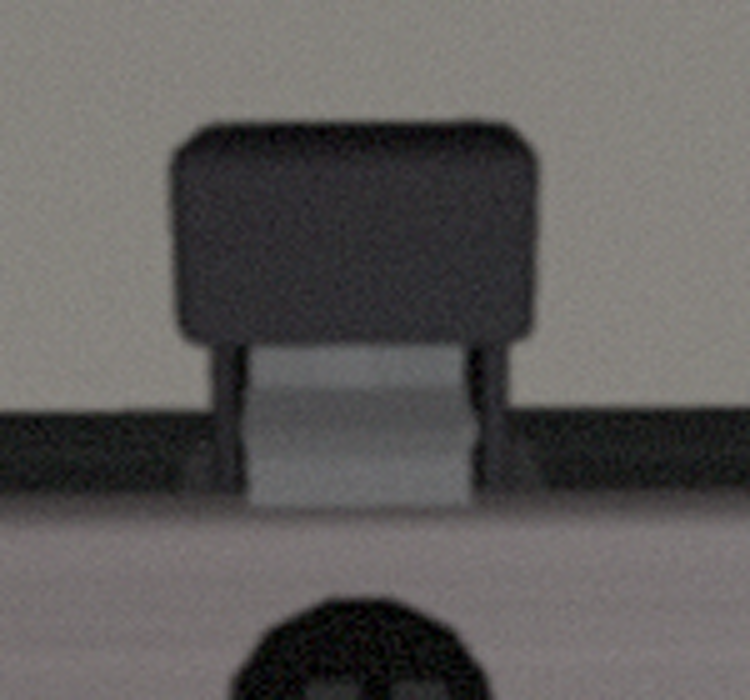

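Call:
{"api": "send_rows", "payload": {
  "moves": [0, 0, 0.2, 0, 0, 0, 0.4, 0, 0, 0, 0.4, 0]
}}

```text
clock: 23.88
tcp_pos: [0.4287, 0.0572, 0.0741]
orientation: [0.205, -3.133, 0.001]
contact_force: [-5.5, 0.1, 13.9]
grip_width: -0.0002
```

Call:
{"api": "send_rows", "payload": {
  "moves": [0, 0, -1, 0, 0, 0, -3, 0, 0, 0, -8, 0, 0, 0, -30, 0, 0, 0, -70, 0, 0, 0, -110, 0, 0, 0, -130, 0, 0, 0, -130, 0]
}}

```text
clock: 24.88
tcp_pos: [0.4308, 0.0575, 0.2052]
orientation: [-0.205, 3.131, 0.0]
contact_force: [0.6, 0.6, -0.1]
grip_width: 0.0003
```

```bash
python3 st.py 16;python3 - <<'E'
from bench import r
from h import *
f=r.grab_frame("wrist");np.savez("wrist16.npz",**f);crop(f,150,60,370,300,3,"pics/w16.png")
f=r.grab_frame("scene");crop(f,170,130,370,280,4,"pics/c16.png")
E
```

```text
{'clock': np.float64(24.875), 'contact_force': array([ 0.6377,  0.6004, -0.068 ]), 'grip_width': np.float64(0.0003), 'joints': array([ 0.1625,  0.1401, -0.4724,  2.1064,  0.0818,  0.9081,  1.3453])} case mm [-4.150e+01  1.000e-01  2.052e+02]
```

View pics/w16.png

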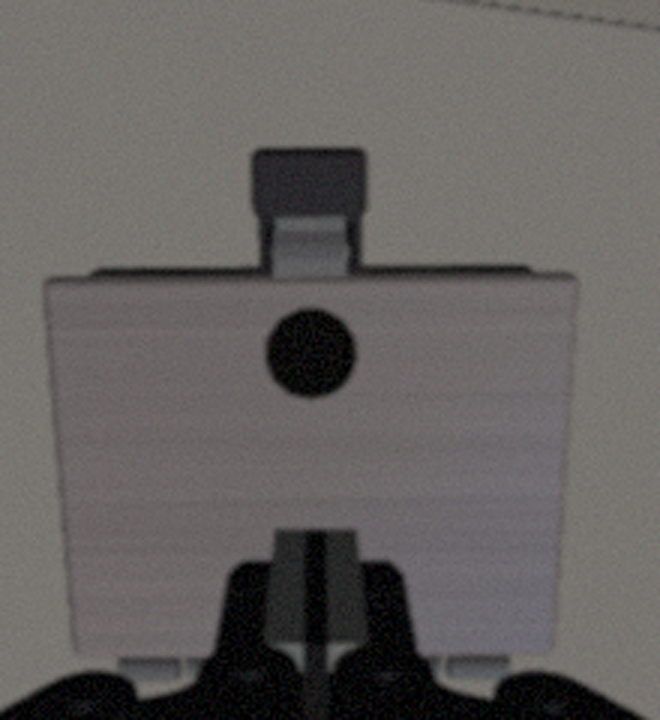

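View pics/s16.png

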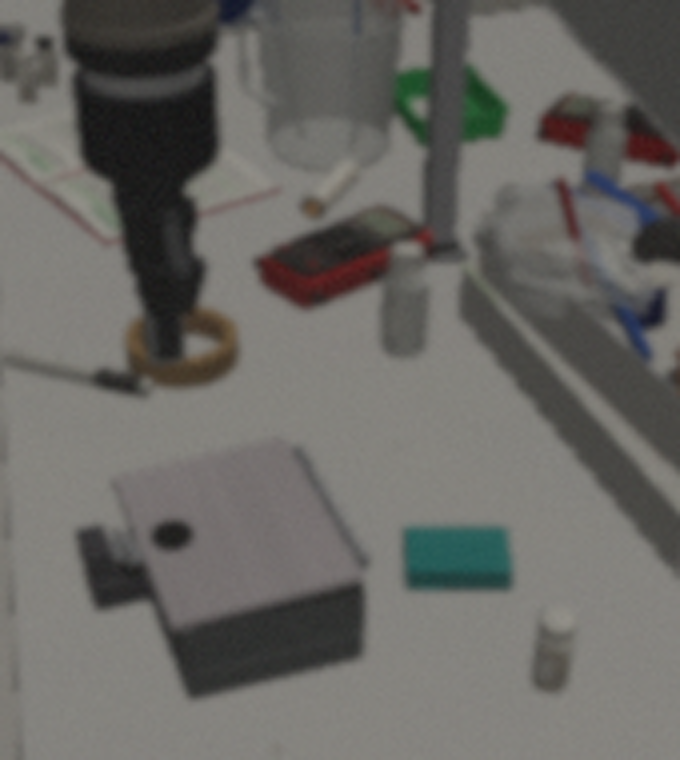

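View pics/c16.png

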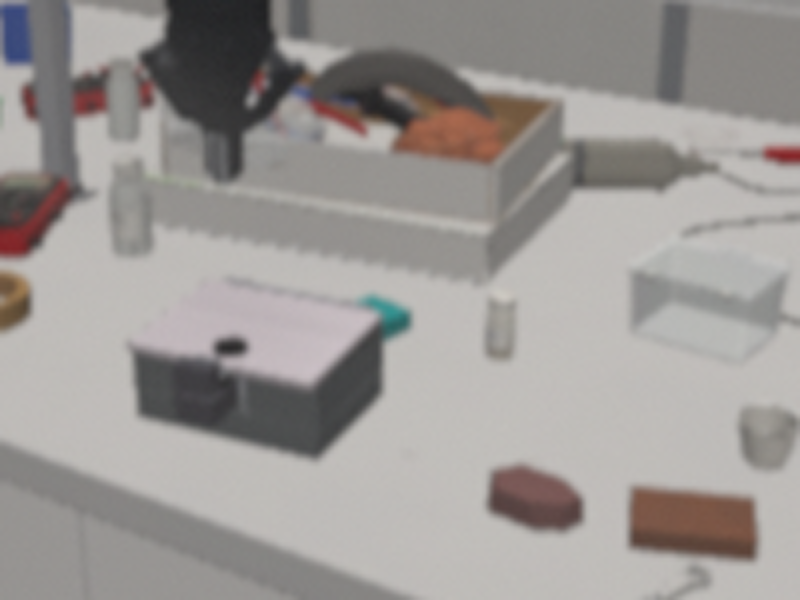

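```bash
python3 - <<'E'
from h import *
w=np.load("wrist16.npz");s=np.load("side16.npz")
a=np.radians(7.8);e=np.array([np.cos(a),np.sin(a)])
print("obs side",213,193.75,"wrist",150+311/3,60+353/3)
for c in((.472,.063),(.474,.0635)):
  for t in(-.04,0,.03,.065):
    p=np.append(np.array(c)+e*(.063-.108*np.cos(t)+.008*np.sin(t)),.07+.108*np.sin(t)+.008*np.cos(t));print(c,t,proj(s,p).round(1),proj(w,p).round(1))
A=[];b=[]
for f,u,v in((s,213,193.75),(w,150+311/3,60+353/3)):
    o,d=ray(f,u,v);d/=np.linalg.norm(d);M=np.eye(3)-np.outer(d,d);A.append(M);b.append(M@o)
print(np.linalg.lstsq(np.vstack(A),np.hstack(b),rcond=None)[0])
crop(w,215,120,290,170,10,"pics/w16z.png")
E
```

```text
obs side 213 193.75 wrist 253.66666666666669 177.66666666666669
(0.472, 0.063) -0.04 [212.7 192.5] [254.3 178.9]
(0.472, 0.063) 0 [212.7 191.2] [254.3 180.5]
(0.472, 0.063) 0.03 [212.7 190.2] [254.3 181.8]
(0.472, 0.063) 0.065 [212.8 189.1] [254.3 183.4]
(0.474, 0.0635) -0.04 [213.4 192.3] [254.6 181.1]
(0.474, 0.0635) 0 [213.4 191. ] [254.6 182.7]
(0.474, 0.0635) 0.03 [213.5 190. ] [254.6 184. ]
(0.474, 0.0635) 0.065 [213.6 188.8] [254.6 185.7]
[0.42741275 0.05626659 0.06987979]
```

View pics/w16z.png

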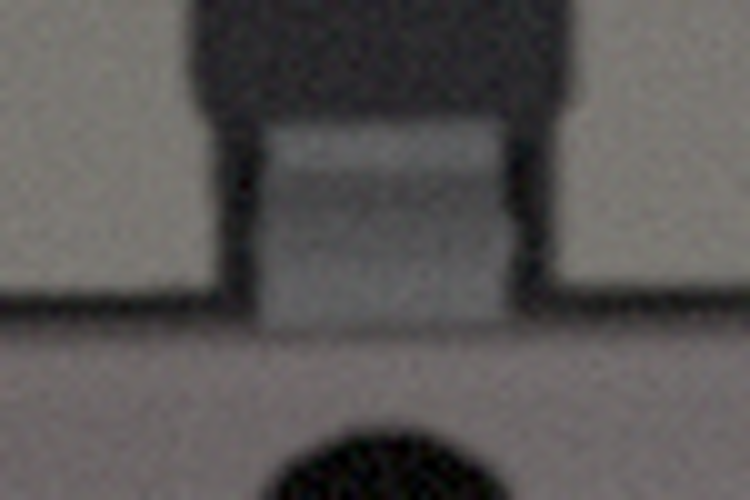

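The lid stays low (about -0.04 rad) with nothing touching it, and the bolt is over the tongue. I'm handing in.

```bash
python3 -c "
from bench import r
print(r.hand_in())"
```

```text
the job is handed in; nothing more can be done
None
```

The resin specimen is in the case, the lid is shut and the latch has caught. I handed the job in at about 25 s of the 64 s; no verdict was reported.

**Specimen:** I gripped it across its 50 mm width, set it on the tray between the ribs and let go. The overhead picture taken afterwards, before the lid was swung, showed it flat between the ribs. The lid has been closed since then, so I could not look again.

**Lid and latch:** I swung the lid down from behind and pressed the pad in steps of 1 mm or less.
- The force reached about 14 N, then dropped to about 10 N when the bolt sprang over the tongue. One small extra press read 13.9 N. The readings come at the end of each move, so short peaks between them would not show.
- After I let go and lifted 130 mm clear, the lid stayed down and the picture showed the bolt over the tongue. The force reading was about zero.

**Bystanders:** I saw no movement of the other objects in the pictures.

**Checks that disagreed:**
- The case position differed by about 3 mm between the wrist camera and the two fixed cameras. I set the final placing by the gap between block and rib in the wrist picture.
- Triangulating the pad put it at 70 mm high, while the press itself put it at 74 mm. Both are well below the roughly 85 mm where the lid first met the seal.

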